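# Unlock the folding stay and shut the spares chest

### The arm

A 7-joint arm with a two-finger parallel gripper is mounted at the origin on the work surface. World frame = base frame: x ahead of the robot, y to its left, z up, the work surface at z = 0. Lengths are in m, angles in degrees, forces in N, time in s.
With the tool pointing down it reaches from about 0.425 to 0.875 m from the base axis. Payload 4.7 kg.
Tool frame: the origin (TCP) lies midway between the tips of the shut fingers; the grasp point (between the pads) lies 19 mm behind it (env.grip_depth is the distance from the TCP to the grasp point, in m); z points along the fingers, y is the line along which they close (so a half turn about z gives the same grasp; the last joint's range is limited). The gripper opens to 87 mm and grips with 3 to 60 N. Pads are 19 mm wide; open, the fingers measure 117 mm over their backs; the gripper's body (75 mm by 190 mm) begins 51 mm behind the grasp point.
Start: joints at [-66.858, 18.392, -4.016, 83.108, 1.295, 78.541, -3.26], TCP at [0.247, 0.601, 0.192] pointing down, gripper open.
Joint ranges: [-163.93, 163.93], [-17.29, 119.83], [-79.2, 71.16], [3.27, 140.29], [-89.18, 269.18], [5.43, 117.66], [-154.24, 154.24]. Speed limits (degrees/s): [147.25, 147.25, 180, 180, 180, 180, 180].

### API

Orientations are given as [roll, pitch, yaw] about the fixed x, y, z axes, in that order (R = Rz(yaw) Ry(pitch) Rx(roll)).
In Python, from cell import get_obs, optics, env, nets gives the robot as it stands.
- The arm moves only by the shell command python3 -m creep 'ROWS' [FORCE]. ROWS is JSON, a list of rows, each an object of numbers: "wx", "wy", "wz": the turn, a rotation vector about the tool's x, y, z in degrees; "tx", "ty", "tz": the shift along the tool's x, y, z in mm; "gripper": the opening, from -1 (shut) to 1 (fully open). A call has 1 to 5 rows; each row is the pose to reach, as a shift and turn from the pose commanded when the call began, along the tool's axes at that moment; what a row does not reach only later rows make up. A row lasts 1/12 s, in which the tool goes at most 41.7 mm and 7.16 degrees, less where a joint would pass 70% of its speed; a pose out of reach is approached as far as the arm can. A call with a gripper value outside its range is refused whole. The fingers move at their own pace and stop on an object; FORCE is the grip in N (left out, the last holds). Time passes only in rows, so rows that repeat a pose let the fingers close. It gives the time, the measured TCP pose, the force, the opening and the grip force at its end, in the units of the state.
- get_obs(): the state, without advancing time (a new reading comes with each control period).
- optics.read_camera(name): name is "scene" or "top" or "wrist"; returns (picture, depth): 384x512x3 uint8, red, green, blue; 384x512 float32, m along the optical axis (not along the pixel's ray), 0 where there is no reading.
- optics.camera_info(name): a dict with "fovy" (degrees; the focal length in pixels is half the picture's height over the tangent of half this angle, whatever the lens; pixels are square), "cx", "cy" (the principal point, pixels), "R" (3x3) and "t" (3): a world point X has camera coordinates R X + t; the wrist camera has in their place "tool_from_camera" (4x4, takes a point from camera to tool coordinates, whose origin is the TCP and whose axes are the flange's). Camera axes: x right, y down, z forward; pixel columns grow to the right and rows downward; lengths in m; the calibration is good to about 2 mm. A picture is of the moment at which its call begins: read the wrist's pose just before it. camera_info takes no time and is no camera call.
- env.sign_off(): hands the job in; it is judged then, once.
Trained networks look in the newest picture that a camera, given by its name, has taken for a name from the list of things; names that differ only in an ending like _2 or _b are one class to them, and where a whole thing is asked for, a point or a joint stands for the part that bears it (a point fixed in the world has none). Each returns a list of dicts, best first, with "confidence" (0 to 1); they miss things now and then, are a little off and sometimes report something else, mostly with a low value. They report only what shows in the picture. A call takes as long as a camera call.
- nets.look_for(query, camera): "point" ([x, y, z] in m, in world coordinates, good to about 4 mm: the middle of the surface that is visible of it).
- nets.place_of(query, camera): "point" ([x, y, z] in m, in world coordinates, good to about 4 mm: a listed point, or the origin of a listed thing).
The state is a dict: "time_s": time; "qpos": joint angles; "joint_velocities": joint speeds; "effort": joint torques, N m; "tool_pos": TCP position; "tool_rot": TCP orientation; "force": force on the tool from outside, world axes, zero at the start; "wrist_torque": the same for the moment, N m; "grip_width": finger opening in m; "grasp_force": force on a finger pad.
Only numpy, scipy, OpenCV 4.12 (cv2) and the standard library are available. Lean on these libraries where they do the work, as an engineer would, in place of code of your own. Each camera call takes 0.05 s, during which the arm holds its last target. There are 200 camera calls.

### The job

The spares chest stands open, its lid propped by a locked folding stay. Without gripping it, gently lift the stay's knee by its cross bar from underneath until it is just past centre, leaving the lid standing; then lower the stiff lid gently by pushing on the lid itself and press it fully home against its stop with about 15 N for a second, so that it seats. Force nothing, leave the tin, carton and bin alone, and let go.

Things in the scene. Friction and masses are not known exactly. Their poses are not given: they have to be found in the camera images.
- chest: Grey painted steel spares chest, open top, fixed to the bench, 200 (x) by 260 (y) by 150 mm high; origin at the centre of its underside; x points from the hinge side to the front, y to the side that carries the stay, z up. The hinge is along the rim on its -x side (towards the robot), so the open lid leans away from the robot.
- lid_hinge (a point): Middle of the lid's hinge axis, at (-100, 0, 154) mm in the chest's frame; the axis runs along the chest's y.
- lid_edge (a point): Middle of the lid's free edge, on its outer face. The lid is a grey flat steel plate 206 mm long from the hinge axis, 260 mm wide, 8 mm thick (outer face 4 mm above the hinge axis' plane), 0.35 to 0.7 kg; x of this point points from the hinge to the free edge, z out of the outer face. Its stop is set by hand: shut, its outer face lies 158 mm above the bench at the hinge and 158 to 170 mm (unknown) at the free edge.
- lid (a joint): Lid angle from its rigid stop, wherever that is set: 0 shut, 1.24 to 1.32 standing open as found. The hinge is stiff (0.9 N m of friction): the lid stays at any angle once the stay is unlocked and needs a push of about 2 to 8 N square to its outer face some 160 mm from the hinge; press it down for the last millimetres too, slowly, until the force rises at the stop (10 N for 0.3 s seats it, over 22 N strains it).
- knee (a joint): Bend of the stay's knee: -0.16 to -0.10 locked (as found, on its stop), 0 dead centre (arm and link in line), positive once past centre; it grows to about 2.1 as the lid shuts. While it is below 0 the lid cannot be pushed down.
- stay_arm: Lower arm of the folding stay, a steel flat bar 90 mm long, 16 mm wide, 4 mm thick, outside the chest's +y side; origin at its foot pivot, x along it to the knee, it turns about the chest's y. Its knee end carries the cross bar. A thinner link 130 mm long joins the knee to a pin on the lid's +y edge 85 mm from the hinge. Lifting it over centre takes 3 to 6 N square to it; far past centre it drags the lid and takes more; it bends above 12 N.
- stay_foot (a point): Foot pivot of the stay, at (65, 137, 69) mm in the chest's frame.
- knee_bar (a point): A point on the axis of the cross bar at the knee, 30 mm from its free end: round steel bar, 12 mm thick, along the chest's y from 137 to 237 mm (this point lies at y = 207 mm, 77 mm clear of the lid's edge). It travels on a circle of 90 mm about the foot pivot: as found it is about 64 mm nearer the hinge and 63 mm above the foot, and rises upwards and away from the hinge (about 45 degrees); dead centre comes after 8 mm of travel.
- tin: Loose blue tin, 66 mm across, 100 mm high, upright; origin at the centre of its underside. Leave alone.
- carton: Loose brown carton 100 by 70 by 80 mm high; origin at the centre of its underside. Leave alone.
- bin: Loose blue open bin 150 by 100 by 60 mm high with two small steel parts; origin at the centre of its underside. Leave alone.

How it is judged (in metres and radians):
On the way, in this order (a step that is already met when the one before it is completed fails the run):
1. the knee is past centre (over 0.12 rad) while the lid still stands (over 1.15 rad) (value of joint knee above 0.12 rad and value of joint lid above 1.15 rad), for 0.2 s.
2. the lid is home on its stop (under 0.008 rad) and pressed there with over 10 N (value of joint lid below 0.008 rad and contact force between the fingers and chest above 10 N), for 0.3 s.
At the end, for the whole second after the job is handed in: The lid is fully home (within 0.008 rad of shut, 1.6 mm at its free edge) and at rest with the stay folded past centre; tin, carton and bin stand within 20 mm of where they were (value of joint lid below 0.008 rad and value of joint knee above 1 rad and not (velocity of joint lid above 0.03 rad/s) and not (velocity of joint lid below -0.03 rad/s) and distance of each of tin, carton, bin from where it was at the start of the episode below 0.02 m); the robot touches nothing.
It fails at once if the stay is forced or gripped: over 12 N between the robot's fingers and the stay's arm or cross bar (contact force between the fingers and stay_arm above 12 N).
It fails at once if the chest, lid or stay is forced: over 22 N from the fingers (contact force between the fingers and chest above 22 N).
It fails at once if the lid is dragged down by the stay: over 2 N between the fingers and the stay once the lid is below 1.0 rad (contact force between the fingers and stay_arm above 2 N and value of joint lid below 1 rad).
It fails at once if the lid is slammed: it shuts faster than 1.2 rad/s (velocity of joint lid below -1.2 rad/s).
It fails at once if a bystander is knocked over 20 mm away (distance of any of tin, carton, bin from where it was at the start of the episode above 0.02 m).
It also fails if it takes over 72 s, if anything falls off the work surface, if the arm or the gripper's body presses on something with over 40 N, if the wrist force passes 120 N, or if a joint passes its speed limit or range.

## Working session

There is one attempt and no reset: what is moved stays moved. The work goes in short steps, Python scripts to look and compute and a shell command to move; the robot and the scene stay as the last step left them, time stands still between calls to the robot, and variables do not carry over. Pictures are saved under pics/ and viewed, at most 10 in all, crops included, and the job is handed in when it is done.

```bash
mkdir -p pics; ls; cat > h.py <<'E'
from cell import get_obs, optics, env, nets
import numpy as np, cv2
from scipy.spatial.transform import Rotation as Ro
np.set_printoptions(precision=4,suppress=True)
def snap(c,f):
    p,d=optics.read_camera(c); cv2.imwrite('pics/'+f,p[:,:,::-1]); return p,d
def cloud(c,d):
    i=optics.camera_info(c); f=192/np.tan(np.radians(i['fovy']/2))
    v,u=np.mgrid[:384,:512]; P=np.stack([(u-i['cx'])/f*d,(v-i['cy'])/f*d,d],-1)
    return (P-np.array(i['t']))@np.array(i['R'])
E
python3 - <<'E'
from h import *
for c in ['scene','top']:
    p,d=snap(c,c+'1.png'); i=optics.camera_info(c); print(c,i)
    for q in ['chest','lid_hinge','lid_edge','stay_foot','knee_bar','tin','carton','bin']:
        r=nets.place_of(q,c); print(q,[(np.array(a['point']),round(a['confidence'],2)) for a in r[:2]])
o=get_obs(); print(o)
E
```

```text
pics
scene {'fovy': 42.647122762586314, 'cx': 253.03606076966136, 'cy': 180.14073192915583, 'R': array([[-0.513 ,  0.8583,  0.0138],
       [ 0.5911,  0.3648, -0.7194],
       [-0.6225, -0.3609, -0.6945]]), 't': array([ 0.267 , -0.1898,  1.7527])}
chest [(array([ 0.5773, -0.0959, -0.0036]), 0.96), (array([0.6478, 0.2538, 0.0028]), 0.34)]
lid_hinge [(array([ 0.479 , -0.0838,  0.1531]), 0.55), (array([0.6496, 0.0378, 0.0708]), 0.2)]
lid_edge [(array([ 0.5242, -0.0929,  0.3561]), 0.65)]
stay_foot [(array([0.6507, 0.0342, 0.0699]), 0.81)]
knee_bar [(array([0.5933, 0.1097, 0.1381]), 0.66)]
tin [(array([ 0.6001, -0.3175, -0.0025]), 0.69)]
carton [(array([ 0.4758, -0.3247,  0.0005]), 0.58)]
bin [(array([0.6494, 0.252 , 0.0038]), 0.67)]
top {'fovy': 47.122335280015214, 'cx': 255.39736887546007, 'cy': 191.69956586714935, 'R': array([[-0.0103, -0.9999,  0.0115],
       [-0.9864,  0.0083, -0.1644],
       [ 0.1643, -0.013 , -0.9863]]), 't': array([0.0046, 0.5919, 1.3669])}
chest [(array([ 0.5767, -0.0931,  0.0013]), 0.66), (array([ 0.4774, -0.3208, -0.0013]), 0.55)]
lid_hinge [(array([ 0.4754, 
[... 263 characters left out ...]
, 0.69)]
tin [(array([ 0.5959, -0.3186,  0.0003]), 0.65)]
carton [(array([ 0.479 , -0.3213,  0.0007]), 0.6)]
bin [(array([0.6486, 0.2528, 0.0002]), 0.95)]
{'time_s': 0.9, 'qpos': array([-66.8604,  18.3887,  -4.0179,  83.1089,   1.2947,  78.5426,
        -3.2612]), 'joint_velocities': array([-0.0063,  0.1373,  0.0356, -0.0209, -0.0459, -0.029 , -0.0029]), 'effort': array([  0.0001, -49.1095,  -0.4029, -31.2771,  -0.0637,   0.0338,
         0.    ]), 'tool_pos': array([0.247 , 0.6012, 0.192 ]), 'tool_rot': array([179.9951,   0.0021, 157.6697]), 'force': array([ 0.1799,  0.7948, -0.3704]), 'wrist_torque': array([ 0.0296, -0.0511, -0.0176]), 'grasp_force': 0.0, 'grip_width': 0.08713889070261362}
```

View pictures.

View pics/scene1.png

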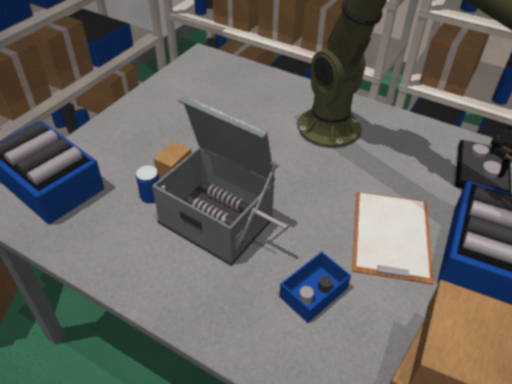

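View pics/top1.png

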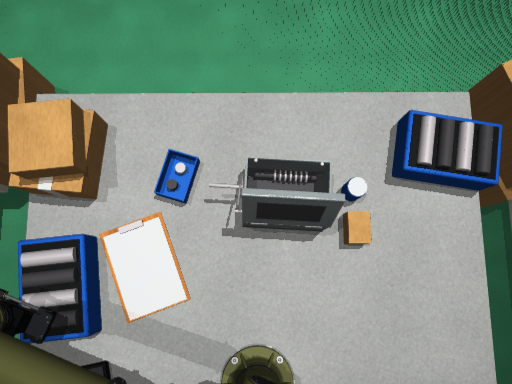

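The scene view shows the open chest at about (215,200), with its lid leaning away from the robot. The cross bar sticks out at about (265,220), the bin is at (315,285), the tin at (148,183) and the carton at (172,158). The top view agrees, with the bar at about (225,186). The networks' positions fit both views, and the chest's yaw is about -5°.

```bash
cat >> h.py <<'E'
Y=np.radians(-4.8); C0=np.array([.577,-.0945,0])
RC=Ro.from_euler('z',Y)
def w(x,y,z): return C0+RC.apply(np.array([x,y,z])/1000)   # chest mm -> world
def tool(pitch,flat):
    "tool z in the chest's xz plane, pitch deg below horizontal; flat: tool y along chest -y..., else in plane"
    a=np.radians(pitch); d=np.array([np.cos(a),0,-np.sin(a)]); n=np.array([np.sin(a),0,np.cos(a)])
    M=np.stack([n,np.cross(d,n),d],1) if flat else np.stack([np.cross(n,d),n,d],1)
    return RC*Ro.from_matrix(M)
def row(p,R):
    o=get_obs(); Rt=Ro.from_euler('xyz',o['tool_rot'],degrees=True)
    print('t',o['time_s'],'at',o['tool_pos'],'goal',p,'F',o['force'])
    print('tx ty tz',Rt.inv().apply(p-o['tool_pos'])*1000,'w',(Rt.inv()*R).as_rotvec(degrees=True))
E
python3 - <<'E'
from h import *
for f in (0,1): print(tool(45,f).as_matrix())
row(np.array([.5,.12,.2]),tool(45,0))
E
```

```text
[[ 0.0837  0.7046  0.7046]
 [ 0.9965 -0.0592 -0.0592]
 [ 0.      0.7071 -0.7071]]
[[ 0.7046 -0.0837  0.7046]
 [-0.0592 -0.9965 -0.0592]
 [ 0.7071  0.     -0.7071]]
t 0.9 at [0.247  0.6012 0.192 ] goal [0.5  0.12 0.2 ] F [ 0.1799  0.7948 -0.3704]
tx ty tz [-416.8856 -349.0281   -8.0031] w [-38.7139 -28.3756  68.5011]
```

```bash
python3 -m creep '[{"tx":-417,"ty":-349,"tz":-8,"wx":-38.7,"wy":-28.4,"wz":68.5,"gripper":-1},{"tx":-417,"ty":-349,"tz":-8,"wx":-38.7,"wy":-28.4,"wz":68.5,"gripper":-1},{"tx":-417,"ty":-349,"tz":-8,"wx":-38.7,"wy":-28.4,"wz":68.5,"gripper":-1},{"tx":-417,"ty":-349,"tz":-8,"wx":-38.7,"wy":-28.4,"wz":68.5,"gripper":-1},{"tx":-417,"ty":-349,"tz":-8,"wx":-38.7,"wy":-28.4,"wz":68.5,"gripper":-1}]' 30
python3 -c "
from h import *
row(np.array([.5,.12,.2]),tool(45,0))"
```

```text
time_s: 1.32
tool_pos: [0.345, 0.4149, 0.1954]
tool_rot: [160.7, 7.3, 126.5]
force: [0.5, 0.8, 0.3]
grip_width: 0.0617
grasp_force: 0.0
t 1.3167 at [0.345  0.4149 0.1954] goal [0.5  0.12 0.2 ] F [0.4635 0.7712 0.2616]
tx ty tz [-327.2327  -60.0496   18.2675] w [-21.9639 -16.1393  38.8406]
```

```bash
python3 -m creep '[{"tx":-327,"ty":-60,"tz":18,"wx":-22,"wy":-16,"wz":39},{"tx":-327,"ty":-60,"tz":18,"wx":-22,"wy":-16,"wz":39},{"tx":-327,"ty":-60,"tz":18,"wx":-22,"wy":-16,"wz":39},{"tx":-327,"ty":-60,"tz":18,"wx":-22,"wy":-16,"wz":39},{"tx":-327,"ty":-60,"tz":18,"wx":-22,"wy":-16,"wz":39}]'
python3 -c "
from h import *
row(np.array([.5,.12,.2]),tool(45,0))"
```

```text
t 1.3167 at [0.345  0.4149 0.1954] goal [0.5  0.12 0.2 ] F [0.4635 0.7712 0.2616]
tx ty tz [-327.2327  -60.0496   18.2675] w [-21.9639 -16.1393  38.8406]validation failed for argument at $[0]...
```

```bash
python3 -m creep '[{"tx":-327,"ty":-60,"tz":18,"wx":-22,"wy":-16,"wz":39,"gripper":-1},{"tx":-327,"ty":-60,"tz":18,"wx":-22,"wy":-16,"wz":39,"gripper":-1},{"tx":-327,"ty":-60,"tz":18,"wx":-22,"wy":-16,"wz":39,"gripper":-1},{"tx":-327,"ty":-60,"tz":18,"wx":-22,"wy":-16,"wz":39,"gripper":-1},{"tx":-327,"ty":-60,"tz":18,"wx":-22,"wy":-16,"wz":39,"gripper":-1}]'
python3 -c "
from h import *
row(np.array([.5,.12,.2]),tool(45,0))"
```

```text
time_s: 1.73
tool_pos: [0.4523, 0.2642, 0.1874]
tool_rot: [142.3, 4.7, 96.0]
force: [0.2, -0.3, 0.6]
grip_width: 0.0284
grasp_force: 0.0
t 1.7333 at [0.4523 0.2642 0.1874] goal [0.5  0.12 0.2 ] F [ 0.1697 -0.3168  0.5602]
tx ty tz [-148.9066   25.8273   19.3771] w [-6.7833 -3.6433 11.2019]
```

```bash
python3 -m creep '[{"tx":-149,"ty":26,"tz":19,"wx":-6.8,"wy":-3.6,"wz":11.2,"gripper":-1},{"tx":-149,"ty":26,"tz":19,"wx":-6.8,"wy":-3.6,"wz":11.2,"gripper":-1},{"tx":-149,"ty":26,"tz":19,"wx":-6.8,"wy":-3.6,"wz":11.2,"gripper":-1},{"tx":-149,"ty":26,"tz":19,"wx":-6.8,"wy":-3.6,"wz":11.2,"gripper":-1},{"tx":-149,"ty":26,"tz":19,"wx":-6.8,"wy":-3.6,"wz":11.2,"gripper":-1}]'
python3 - <<'E'
from h import *
snap('wrist','w1.png'); 
for q in ['knee_bar','stay_foot']: print([(np.array(a['point']),a['confidence']) for a in nets.place_of(q,'wrist')[:2]])
row(np.array([.533,.116,.15]),tool(45,0))
E
```

```text
time_s: 2.15
tool_pos: [0.5192, 0.1413, 0.136]
tool_rot: [137.7, 1.9, 84.9]
force: [-0.3, 0.1, 0.4]
grip_width: 0.0016
grasp_force: 0.0
[(array([0.5983, 0.1126, 0.1376]), 0.71)]
[(array([0.6534, 0.04  , 0.0658]), 0.57)]
t 2.3 at [0.5191 0.1439 0.1376] goal [0.533 0.116 0.15 ] F [0.0879 0.753  0.6222]
tx ty tz [-26.9892  19.8281   2.4855] w [-2.5994  1.4923  1.1086]
```

View pics/w1.png

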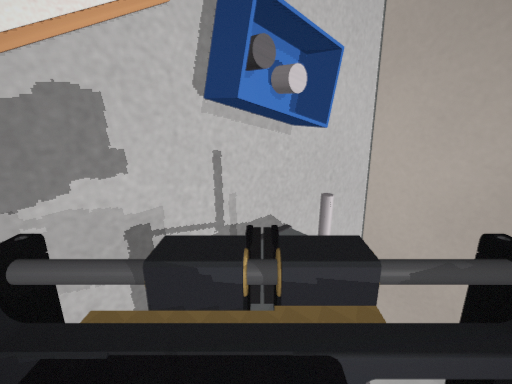

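The wrist view shows the bar's free end at about (325,195). It lies on the +n (upper) side of the shut fingers at (262,260), as planned.

```bash
python3 -c "
from h import *
row(np.array([.591,.1115,.096]),tool(45,0))"
```

```text
t 2.3 at [0.5191 0.1439 0.1376] goal [0.591  0.1115 0.096 ] F [0.0879 0.753  0.6222]
tx ty tz [-24.6491  26.3989  81.5525] w [-2.5994  1.4923  1.1086]
```

```bash
python3 -m creep '[{"tx":-25,"ty":0,"tz":25,"wx":-2.6,"wy":1.5,"wz":1.1,"gripper":-1},{"tx":-25,"ty":8,"tz":50,"wx":-2.6,"wy":1.5,"wz":1.1,"gripper":-1},{"tx":-25,"ty":16,"tz":80,"wx":-2.6,"wy":1.5,"wz":1.1,"gripper":-1},{"tx":-25,"ty":20,"tz":81,"wx":-2.6,"wy":1.5,"wz":1.1,"gripper":-1},{"tx":-25,"ty":20,"tz":81,"wx":-2.6,"wy":1.5,"wz":1.1,"gripper":-1}]'
python3 - <<'E'
from h import *
snap('scene','s2.png')
i=cv2.imread('pics/s2.png')[120:300,180:380]; cv2.imwrite('pics/s2c.png',cv2.resize(i,None,fx=3.5,fy=3.3,interpolation=cv2.INTER_CUBIC)[:, :800])
print([(np.array(a['point']),a['confidence']) for a in nets.place_of('knee_bar','wrist')[:2]])
row(np.array([.591,.1115,.096]),tool(45,0))
E
```

```text
time_s: 2.72
tool_pos: [0.5868, 0.112, 0.0908]
tool_rot: [135.1, 0.2, 85.2]
force: [-0.7, 0.3, 0.8]
grip_width: 0.0006
grasp_force: 0.0
[(array([0.5983, 0.1126, 0.1376]), 0.71)]
t 2.8167 at [0.5869 0.1143 0.0942] goal [0.591  0.1115 0.096 ] F [ 0.2048 -0.3865  0.1756]
tx ty tz [-2.4298  4.3693  1.7989] w [ 0.1506 -0.1876  0.0746]
```

View pics/s2c.png

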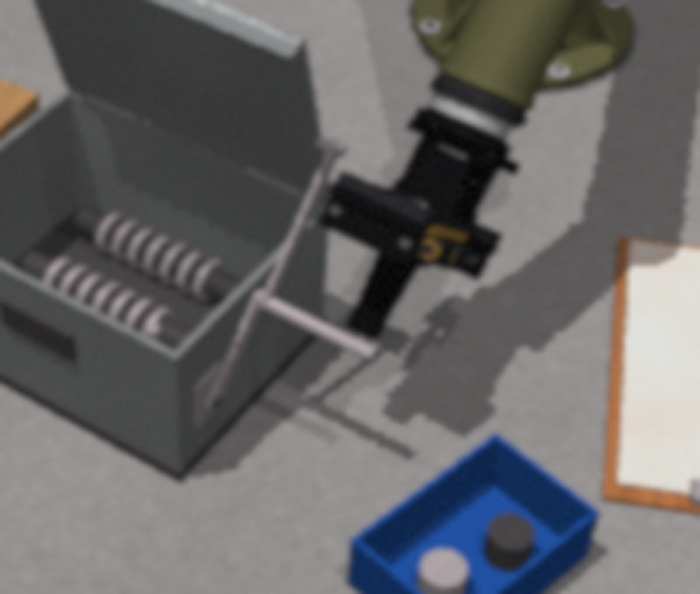

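The fingers are just below the cross bar, at about (365,330) in the crop, and nothing is touching. Next I'll raise them along +ty in small steps.

```bash
python3 -m creep '[{"ty":4,"gripper":-1},{"ty":7,"gripper":-1},{"ty":9,"gripper":-1},{"ty":9,"gripper":-1}]';python3 -m creep '[{"ty":1,"gripper":-1},{"ty":2,"gripper":-1},{"ty":2,"gripper":-1}]' ;python3 -m creep '[{"ty":1,"gripper":-1},{"ty":2,"gripper":-1},{"ty":2,"gripper":-1}]' 
```

```text
validation failed for argument at $[0]...
validation failed for argument at $[0]...
validation failed for argument at $[0]...
```

```bash
python3 -m creep '[{"tx":0,"ty":4,"tz":0,"wx":0,"wy":0,"wz":0,"gripper":-1},{"tx":0,"ty":7,"tz":0,"wx":0,"wy":0,"wz":0,"gripper":-1},{"tx":0,"ty":9,"tz":0,"wx":0,"wy":0,"wz":0,"gripper":-1},{"tx":0,"ty":9,"tz":0,"wx":0,"wy":0,"wz":0,"gripper":-1}]'
python3 -m creep '[{"tx":0,"ty":1,"tz":0,"wx":0,"wy":0,"wz":0,"gripper":-1},{"tx":0,"ty":2,"tz":0,"wx":0,"wy":0,"wz":0,"gripper":-1},{"tx":0,"ty":2,"tz":0,"wx":0,"wy":0,"wz":0,"gripper":-1}]'
```

```text
time_s: 3.15
tool_pos: [0.5934, 0.1132, 0.1015]
tool_rot: [134.8, -0.1, 85.4]
force: [0.2, -0.3, -1.0]
grip_width: 0.0006
grasp_force: 0.0
time_s: 3.4
tool_pos: [0.5941, 0.112, 0.1009]
tool_rot: [134.9, -0.0, 85.3]
force: [-0.8, 0.1, -0.5]
grip_width: 0.0005
grasp_force: 0.0
```

```bash
python3 -m creep '[{"tx":0,"ty":1,"tz":0,"wx":0,"wy":0,"wz":0,"gripper":-1},{"tx":0,"ty":2,"tz":0,"wx":0,"wy":0,"wz":0,"gripper":-1},{"tx":0,"ty":2,"tz":0,"wx":0,"wy":0,"wz":0,"gripper":-1}]'
python3 -m creep '[{"tx":0,"ty":1,"tz":0,"wx":0,"wy":0,"wz":0,"gripper":-1},{"tx":0,"ty":2,"tz":0,"wx":0,"wy":0,"wz":0,"gripper":-1},{"tx":0,"ty":2,"tz":0,"wx":0,"wy":0,"wz":0,"gripper":-1}]'
```

```text
time_s: 3.65
tool_pos: [0.5955, 0.1117, 0.102]
tool_rot: [134.9, 0.0, 85.3]
force: [-0.4, -0.2, -0.4]
grip_width: 0.0003
grasp_force: 0.0
time_s: 3.9
tool_pos: [0.597, 0.1116, 0.1035]
tool_rot: [134.9, 0.0, 85.3]
force: [-0.5, -0.8, 0.1]
grip_width: 0.0005
grasp_force: 0.0
```

```bash
python3 -m creep '[{"tx":0,"ty":1,"tz":0,"wx":0,"wy":0,"wz":0,"gripper":-1},{"tx":0,"ty":2,"tz":0,"wx":0,"wy":0,"wz":0,"gripper":-1},{"tx":0,"ty":2,"tz":0,"wx":0,"wy":0,"wz":0,"gripper":-1}]'
python3 -m creep '[{"tx":0,"ty":1,"tz":0,"wx":0,"wy":0,"wz":0,"gripper":-1},{"tx":0,"ty":2,"tz":0,"wx":0,"wy":0,"wz":0,"gripper":-1},{"tx":0,"ty":2,"tz":0,"wx":0,"wy":0,"wz":0,"gripper":-1}]'
python3 -m creep '[{"tx":0,"ty":1,"tz":0,"wx":0,"wy":0,"wz":0,"gripper":-1},{"tx":0,"ty":2,"tz":0,"wx":0,"wy":0,"wz":0,"gripper":-1},{"tx":0,"ty":2,"tz":0,"wx":0,"wy":0,"wz":0,"gripper":-1}]'
```

```text
time_s: 4.15
tool_pos: [0.5984, 0.1115, 0.105]
tool_rot: [134.9, -0.0, 85.3]
force: [-0.5, 0.2, -0.1]
grip_width: 0.0007
grasp_force: 0.0
time_s: 4.4
tool_pos: [0.5998, 0.1114, 0.1064]
tool_rot: [134.9, -0.0, 85.3]
force: [0.9, 1.1, 1.0]
grip_width: 0.0007
grasp_force: 0.0
time_s: 4.65
tool_pos: [0.6012, 0.1113, 0.1078]
tool_rot: [134.9, -0.0, 85.3]
force: [0.2, 0.2, -0.4]
grip_width: 0.0004
grasp_force: 0.0
```

```bash
python3 -m creep '[{"tx":0,"ty":1,"tz":0,"wx":0,"wy":0,"wz":0,"gripper":-1},{"tx":0,"ty":2,"tz":0,"wx":0,"wy":0,"wz":0,"gripper":-1},{"tx":0,"ty":2,"tz":0,"wx":0,"wy":0,"wz":0,"gripper":-1}]'
python3 -m creep '[{"tx":0,"ty":1,"tz":0,"wx":0,"wy":0,"wz":0,"gripper":-1},{"tx":0,"ty":2,"tz":0,"wx":0,"wy":0,"wz":0,"gripper":-1},{"tx":0,"ty":2,"tz":0,"wx":0,"wy":0,"wz":0,"gripper":-1}]'
```

```text
time_s: 4.9
tool_pos: [0.6027, 0.1112, 0.1092]
tool_rot: [134.9, -0.0, 85.3]
force: [-0.2, 0.7, -0.5]
grip_width: 0.0008
grasp_force: 0.0
time_s: 5.15
tool_pos: [0.604, 0.1111, 0.1106]
tool_rot: [134.9, -0.0, 85.3]
force: [0.4, 0.4, 0.0]
grip_width: 0.0007
grasp_force: 0.0
```

```bash
python3 - <<'E'
from h import *
snap('wrist','w3.png'); snap('scene','s3.png')
i=cv2.imread('pics/s3.png')[180:270,230:330]; j=cv2.imread('pics/w3.png')
cv2.imwrite('pics/c3.png',np.hstack([cv2.resize(i,(400,360),interpolation=cv2.INTER_CUBIC),cv2.resize(j[160:340,150:350],(400,360),interpolation=cv2.INTER_CUBIC)]))
print([(np.array(a['point']),a['confidence']) for c in ('scene','wrist') for a in nets.place_of('knee_bar',c)[:1]])
E
```

```text
[(array([0.5955, 0.109 , 0.1373]), 0.77), (array([0.597 , 0.1091, 0.1384]), 0.89)]
```

View pics/c3.png

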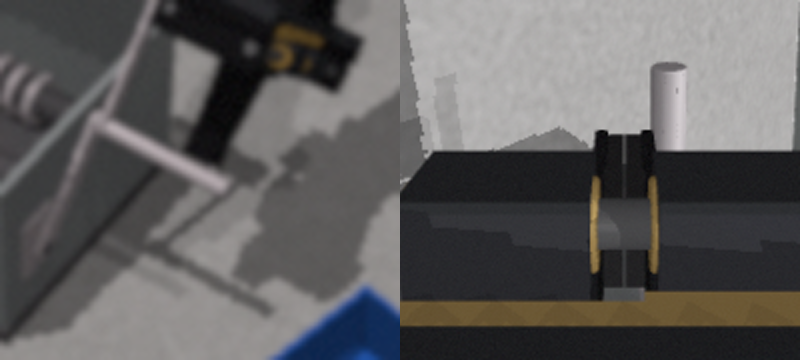

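The bar, at (668,100) in the right-hand crop, sits right at the finger's upper side, with its free end about 25 mm past the finger. Contact is close.

```bash
python3 -m creep '[{"tx":0,"ty":1,"tz":0,"wx":0,"wy":0,"wz":0,"gripper":-1},{"tx":0,"ty":2,"tz":0,"wx":0,"wy":0,"wz":0,"gripper":-1},{"tx":0,"ty":2,"tz":0,"wx":0,"wy":0,"wz":0,"gripper":-1}]'
python3 -m creep '[{"tx":0,"ty":1,"tz":0,"wx":0,"wy":0,"wz":0,"gripper":-1},{"tx":0,"ty":2,"tz":0,"wx":0,"wy":0,"wz":0,"gripper":-1},{"tx":0,"ty":2,"tz":0,"wx":0,"wy":0,"wz":0,"gripper":-1}]'
```

```text
time_s: 5.6
tool_pos: [0.6055, 0.111, 0.1121]
tool_rot: [134.9, -0.0, 85.3]
force: [-0.7, -0.3, 0.1]
grip_width: 0.0006
grasp_force: 0.0
time_s: 5.85
tool_pos: [0.6069, 0.1108, 0.1135]
tool_rot: [134.9, -0.0, 85.3]
force: [-0.1, -0.0, -0.2]
grip_width: 0.0002
grasp_force: 0.0
```

```bash
python3 -m creep '[{"tx":0,"ty":1,"tz":0,"wx":0,"wy":0,"wz":0,"gripper":-1},{"tx":0,"ty":1,"tz":0,"wx":0,"wy":0,"wz":0,"gripper":-1},{"tx":0,"ty":1,"tz":0,"wx":0,"wy":0,"wz":0,"gripper":-1}]'
python3 -m creep '[{"tx":0,"ty":1,"tz":0,"wx":0,"wy":0,"wz":0,"gripper":-1},{"tx":0,"ty":1,"tz":0,"wx":0,"wy":0,"wz":0,"gripper":-1},{"tx":0,"ty":1,"tz":0,"wx":0,"wy":0,"wz":0,"gripper":-1}]'
python3 - <<'E'
from h import *
print([(np.array(a['point']),a['confidence']) for c in ('scene','wrist','top') for _ in [optics.read_camera(c)] for a in nets.place_of('knee_bar',c)[:1]])
E
```

```text
time_s: 6.1
tool_pos: [0.6074, 0.1108, 0.114]
tool_rot: [134.9, 0.0, 85.3]
force: [0.1, -0.0, 0.1]
grip_width: 0.0004
grasp_force: 0.0
time_s: 6.35
tool_pos: [0.6081, 0.1107, 0.1147]
tool_rot: [134.9, 0.0, 85.3]
force: [0.0, 0.2, -0.6]
grip_width: 0.0006
grasp_force: 0.0
[(array([0.5902, 0.1052, 0.1362]), 0.84), (array([0.5971, 0.1129, 0.1356]), 0.81)]
```

```bash
python3 - <<'E'
from h import *
p,d=snap('wrist','w4.png'); i=optics.camera_info('wrist'); T=np.array(i['tool_from_camera']); f=192/np.tan(np.radians(i['fovy']/2))
v,u=np.mgrid[:384,:512]; P=np.stack([(u-i['cx'])/f*d,(v-i['cy'])/f*d,d],-1)@T[:3,:3].T*1000+T[:3,3]*1000
for r in (185,195,205,215,225,228,232,240,250,270):
    print(r,[(c,*P[r,c].round().astype(int)) for c in range(246,300,6)])
j=cv2.imread('pics/w4.png'); cv2.imwrite('pics/c4.png',cv2.resize(j[160:340,150:350],(600,540),interpolation=cv2.INTER_CUBIC))
E
```

```text
185 [(246, np.int64(-6), np.int64(-19), np.int64(143)), (252, np.int64(-7), np.int64(-11), np.int64(150)), (258, np.int64(-9), np.int64(-4), np.int64(158)), (264, np.int64(-11), np.int64(4), np.int64(165)), (270, np.int64(-13), np.int64(12), np.int64(173)), (276, np.int64(-15), np.int64(21), np.int64(182)), (282, np.int64(-18), np.int64(30), np.int64(193)), (288, np.int64(-20), np.int64(40), np.int64(200)), (294, np.int64(-23), np.int64(50), np.int64(212))]
195 [(246, np.int64(-19), np.int64(-19), np.int64(143)), (252, np.int64(-20), np.int64(-11), np.int64(149)), (258, np.int64(-23), np.int64(-4), np.int64(158)), (264, np.int64(-25), np.int64(4), np.int64(165)), (270, np.int64(31), np.int64(7), np.int64(-28)), (276, np.int64(31), np.int64(10), np.int64(-28)), (282, np.int64(30), np.int64(14), np.int64(-26)), (288, np.int64(-36), np.int64(40), np.int64(202)), (294, np.int64(-38), np.int64(50), np.int64(212))]
205 [(246, np.int64(-32), np.int64(-19), np.int64(142)), (252, np.int64(-34), np.int64(-12), np.int64(149)), (258, np.int64(-37), np.int64(-4), np.int64(157)), (264, np.int64(-3
[... 2786 characters left out ...]
.int64(10), np.int64(6), np.int64(-62)), (276, np.int64(38), np.int64(6), np.int64(-115)), (282, np.int64(38), np.int64(8), np.int64(-116)), (288, np.int64(39), np.int64(10), np.int64(-117)), (294, np.int64(39), np.int64(11), np.int64(-117))]
270 [(246, np.int64(34), np.int64(-3), np.int64(-121)), (252, np.int64(32), np.int64(-2), np.int64(-118)), (258, np.int64(32), np.int64(0), np.int64(-118)), (264, np.int64(32), np.int64(2), np.int64(-118)), (270, np.int64(31), np.int64(4), np.int64(-116)), (276, np.int64(34), np.int64(6), np.int64(-121)), (282, np.int64(36), np.int64(7), np.int64(-124)), (288, np.int64(37), np.int64(9), np.int64(-125)), (294, np.int64(36), np.int64(11), np.int64(-124))]
```

View pics/c4.png

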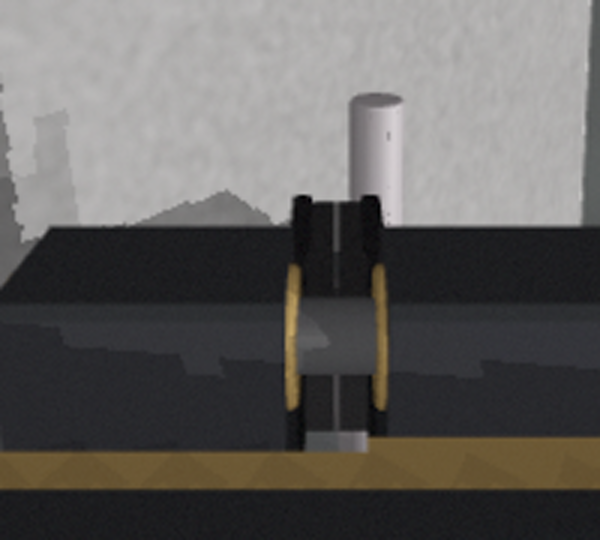

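The depth picture shows that the real finger tips end about 31 mm behind the reported TCP. They stop just short of the bar, which is why I felt no contact. I'll back down, go 33 mm further in, and raise again.

```bash
python3 -m creep '[{"tx":0,"ty":-22,"tz":0,"wx":0,"wy":0,"wz":0,"gripper":-1},{"tx":0,"ty":-22,"tz":0,"wx":0,"wy":0,"wz":0,"gripper":-1},{"tx":0,"ty":-22,"tz":16,"wx":0,"wy":0,"wz":0,"gripper":-1},{"tx":0,"ty":-22,"tz":33,"wx":0,"wy":0,"wz":0,"gripper":-1},{"tx":0,"ty":-22,"tz":33,"wx":0,"wy":0,"wz":0,"gripper":-1}]'
python3 - <<'E'
from h import *
p,d=snap('wrist','w5.png'); i=optics.camera_info('wrist'); T=np.array(i['tool_from_camera']); f=192/np.tan(np.radians(i['fovy']/2))
v,u=np.mgrid[:384,:512]; P=np.stack([(u-i['cx'])/f*d,(v-i['cy'])/f*d,d],-1)@T[:3,:3].T*1000+T[:3,3]*1000
for r in (205,215,222,226,230,234):
    print(r,*[(c,*P[r,c].round().astype(int).tolist()) for c in range(246,316,5) if P[r,c,2]<60])
p,d=snap('scene','s5.png')
i=optics.camera_info('scene'); f=192/np.tan(np.radians(i['fovy']/2)); o=get_obs(); Rt=Ro.from_euler('xyz',o['tool_rot'],degrees=True)
print(o['tool_pos'],o['force'])
img=cv2.resize(cv2.imread('pics/s5.png')[160:270,220:340],None,fx=5,fy=5,interpolation=cv2.INTER_CUBIC)
for z in (0,-31):
    X=i['R']@(o['tool_pos']+Rt.apply([0,0,z/1000]))+i['t']; q=((f*X[0]/X[2]+i['cx']-220)*5,(f*X[1]/X[2]+i['cy']-160)*5); print(z,q)
    cv2.circle(img,(int(q[0]),int(q[1])),4,(0,0,255) if z else (0,255,0),-1)
cv2.imwrite('pics/c5.png',img)
E
```

```text
time_s: 7.12
tool_pos: [0.6164, 0.1091, 0.0742]
tool_rot: [135.1, 0.1, 85.3]
force: [-0.1, -1.2, 1.0]
grip_width: 0.0006
grasp_force: 0.0
205
215 (311, 29, 27, -60)
222 (311, 25, 27, -60)
226 (251, 12, -5, -33) (271, 12, 7, -33) (276, 12, 10, -33) (311, 23, 27, -59)
230 (251, 12, -5, -39) (256, 11, -2, -36) (261, 11, 1, -36) (266, 11, 4, -36) (271, 12, 7, -41) (276, 12, 10, -39) (311, 21, 27, -60)
234 (246, 12, -8, -45) (251, 12, -5, -45) (256, 10, -2, -42) (261, 10, 1, -42) (266, 78, 2, -193) (271, 12, 7, -45) (276, 12, 10, -45) (311, 18, 27, -60)
[0.6158 0.1095 0.0754] [ 0.4107 -0.2594 -0.418 ]
0 (np.float64(254.00062665642992), np.float64(408.5693927635548))
-31 (np.float64(279.3827160291181), np.float64(355.1005901207111))
```

View pics/c5.png

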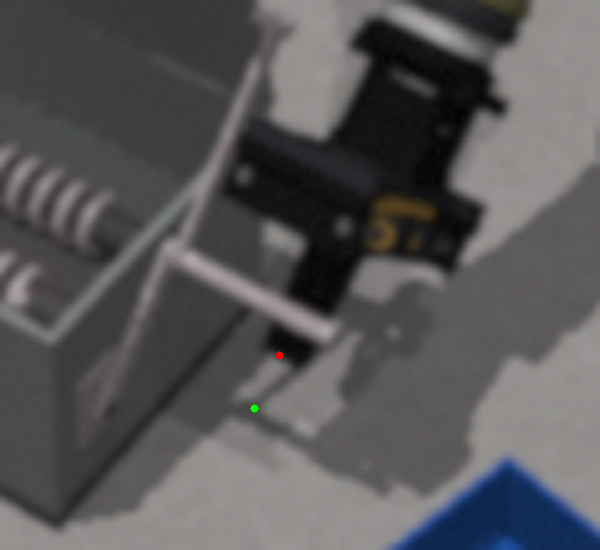

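The red dot, which marks 31 mm behind the TCP, falls on the real finger tip at about (288,352), so the tip offset is confirmed. The tips now reach past the bar, underneath it. Raising again.

```bash
python3 -m creep '[{"tx":-3,"ty":2,"tz":0,"wx":0,"wy":0,"wz":0,"gripper":-1},{"tx":-5,"ty":4,"tz":0,"wx":0,"wy":0,"wz":0,"gripper":-1},{"tx":-5,"ty":6,"tz":0,"wx":0,"wy":0,"wz":0,"gripper":-1},{"tx":-5,"ty":6,"tz":0,"wx":0,"wy":0,"wz":0,"gripper":-1}]'
for k in 1; do python3 -m creep '[{"tx":0,"ty":1,"tz":0,"wx":0,"wy":0,"wz":0,"gripper":-1},{"tx":0,"ty":2,"tz":0,"wx":0,"wy":0,"wz":0,"gripper":-1},{"tx":0,"ty":2,"tz":0,"wx":0,"wy":0,"wz":0,"gripper":-1}]'; done
python3 -m creep '[{"tx":0,"ty":1,"tz":0,"wx":0,"wy":0,"wz":0,"gripper":-1},{"tx":0,"ty":1,"tz":0,"wx":0,"wy":0,"wz":0,"gripper":-1},{"tx":0,"ty":1,"tz":0,"wx":0,"wy":0,"wz":0,"gripper":-1}]'
python3 -m creep '[{"tx":0,"ty":1,"tz":0,"wx":0,"wy":0,"wz":0,"gripper":-1},{"tx":0,"ty":1,"tz":0,"wx":0,"wy":0,"wz":0,"gripper":-1},{"tx":0,"ty":1,"tz":0,"wx":0,"wy":0,"wz":0,"gripper":-1}]'
```

```text
time_s: 7.55
tool_pos: [0.6203, 0.1047, 0.0813]
tool_rot: [134.9, -0.1, 85.3]
force: [0.0, -0.1, 0.3]
grip_width: 0.0002
grasp_force: 0.0
time_s: 7.8
tool_pos: [0.6213, 0.1048, 0.0818]
tool_rot: [134.9, -0.0, 85.3]
force: [0.3, -0.4, 0.8]
grip_width: 0.0002
grasp_force: 0.0
time_s: 8.05
tool_pos: [0.6218, 0.1046, 0.0821]
tool_rot: [135.0, 0.0, 85.3]
force: [-0.1, 0.4, -1.0]
grip_width: 0.0003
grasp_force: 0.0
time_s: 8.3
tool_pos: [0.6225, 0.1045, 0.0829]
tool_rot: [134.9, 0.0, 85.3]
force: [-0.5, -0.2, -0.1]
grip_width: 0.0004
grasp_force: 0.0
```

```bash
python3 -m creep '[{"tx":0,"ty":1,"tz":0,"wx":0,"wy":0,"wz":0,"gripper":-1},{"tx":0,"ty":1,"tz":0,"wx":0,"wy":0,"wz":0,"gripper":-1}]'
python3 -m creep '[{"tx":0,"ty":1,"tz":0,"wx":0,"wy":0,"wz":0,"gripper":-1},{"tx":0,"ty":1,"tz":0,"wx":0,"wy":0,"wz":0,"gripper":-1}]'
python3 -m creep '[{"tx":0,"ty":1,"tz":0,"wx":0,"wy":0,"wz":0,"gripper":-1},{"tx":0,"ty":1,"tz":0,"wx":0,"wy":0,"wz":0,"gripper":-1}]'
```

```text
time_s: 8.47
tool_pos: [0.6233, 0.1045, 0.0837]
tool_rot: [134.9, 0.0, 85.3]
force: [0.4, 0.6, 0.2]
grip_width: 0.0006
grasp_force: 0.0
time_s: 8.63
tool_pos: [0.6241, 0.1044, 0.0844]
tool_rot: [134.9, -0.0, 85.3]
force: [-0.9, 0.1, 0.4]
grip_width: 0.0004
grasp_force: 0.0
time_s: 8.8
tool_pos: [0.6248, 0.1043, 0.0851]
tool_rot: [134.9, -0.0, 85.3]
force: [-0.6, 0.7, -0.0]
grip_width: 0.0001
grasp_force: 0.0
```

```bash
python3 -m creep '[{"tx":0,"ty":1,"tz":0,"wx":0,"wy":0,"wz":0,"gripper":-1},{"tx":0,"ty":1,"tz":0,"wx":0,"wy":0,"wz":0,"gripper":-1}]'
python3 -m creep '[{"tx":0,"ty":1,"tz":0,"wx":0,"wy":0,"wz":0,"gripper":-1},{"tx":0,"ty":1,"tz":0,"wx":0,"wy":0,"wz":0,"gripper":-1}]'
python3 - <<'E'
from h import *
p,d=snap('wrist','w6.png'); i=optics.camera_info('wrist'); T=np.array(i['tool_from_camera']); f=192/np.tan(np.radians(i['fovy']/2))
v,u=np.mgrid[:384,:512]; P=np.stack([(u-i['cx'])/f*d,(v-i['cy'])/f*d,d],-1)@T[:3,:3].T*1000+T[:3,3]*1000
for r in (205,215,226,230):
    print(r,*[(c,*P[r,c].round().astype(int).tolist()) for c in range(246,316,5) if P[r,c,2]<60])
E
```

```text
time_s: 8.97
tool_pos: [0.6255, 0.1043, 0.0859]
tool_rot: [134.9, -0.0, 85.3]
force: [-1.3, 0.9, 0.7]
grip_width: 0.0005
grasp_force: 0.0
time_s: 9.13
tool_pos: [0.6259, 0.1042, 0.0862]
tool_rot: [135.0, 0.0, 85.3]
force: [-0.9, -0.1, -0.4]
grip_width: 0.0005
grasp_force: 0.2
205 (281, 34, 11, -57) (286, 35, 14, -62) (291, 35, 16, -62) (296, 35, 18, -63) (301, 35, 21, -61)
215 (281, 28, 11, -58) (286, 29, 14, -60) (291, 30, 16, -61) (296, 30, 19, -62) (301, 29, 21, -61)
226 (251, 12, -5, -33) (271, 12, 7, -34) (276, 11, 10, -32) (281, 22, 12, -57) (286, 23, 14, -61) (291, 24, 16, -62) (296, 24, 19, -63) (301, 23, 22, -59)
230 (251, 12, -5, -39) (256, 10, -2, -36) (261, 10, 1, -35) (266, 11, 4, -37) (271, 12, 7, -40) (276, 12, 10, -39) (281, 19, 12, -57) (286, 21, 14, -61) (291, 22, 16, -62) (296, 22, 19, -62) (301, 21, 22, -60)
```

Contact is now starting: the bar's lower side is at y≈11 mm and so is the finger's top. I'll keep lifting 1 mm at a time and watch the force.

```bash
python3 -m creep '[{"tx":0,"ty":1,"tz":0,"wx":0,"wy":0,"wz":0,"gripper":-1},{"tx":0,"ty":1,"tz":0,"wx":0,"wy":0,"wz":0,"gripper":-1},{"tx":0,"ty":1,"tz":0,"wx":0,"wy":0,"wz":0,"gripper":-1}]'
python3 -m creep '[{"tx":0,"ty":1,"tz":0,"wx":0,"wy":0,"wz":0,"gripper":-1},{"tx":0,"ty":1,"tz":0,"wx":0,"wy":0,"wz":0,"gripper":-1},{"tx":0,"ty":1,"tz":0,"wx":0,"wy":0,"wz":0,"gripper":-1}]'
```

```text
time_s: 9.43
tool_pos: [0.6265, 0.1042, 0.0868]
tool_rot: [135.0, 0.0, 85.3]
force: [-1.1, 0.6, -1.8]
grip_width: 0.0006
grasp_force: 0.6
time_s: 9.68
tool_pos: [0.6274, 0.1041, 0.0877]
tool_rot: [135.0, 0.0, 85.3]
force: [-0.3, 0.5, -1.7]
grip_width: 0.0004
grasp_force: 0.6
```

```bash
python3 -m creep '[{"tx":0,"ty":1,"tz":0,"wx":0,"wy":0,"wz":0,"gripper":-1},{"tx":0,"ty":2,"tz":0,"wx":0,"wy":0,"wz":0,"gripper":-1},{"tx":0,"ty":2,"tz":0,"wx":0,"wy":0,"wz":0,"gripper":-1}]'
python3 -m creep '[{"tx":0,"ty":1,"tz":0,"wx":0,"wy":0,"wz":0,"gripper":-1},{"tx":0,"ty":2,"tz":0,"wx":0,"wy":0,"wz":0,"gripper":-1},{"tx":0,"ty":2,"tz":0,"wx":0,"wy":0,"wz":0,"gripper":-1}]'
```

```text
time_s: 9.93
tool_pos: [0.6289, 0.104, 0.0892]
tool_rot: [135.0, 0.0, 85.3]
force: [-0.6, 0.3, -2.0]
grip_width: 0.0007
grasp_force: 0.7
time_s: 10.18
tool_pos: [0.6302, 0.1038, 0.0906]
tool_rot: [135.0, 0.0, 85.3]
force: [-1.1, -0.2, -2.1]
grip_width: 0.0005
grasp_force: 0.9
```

```bash
python3 -m creep '[{"tx":0,"ty":1,"tz":0,"wx":0,"wy":0,"wz":0,"gripper":-1},{"tx":0,"ty":2,"tz":0,"wx":0,"wy":0,"wz":0,"gripper":-1},{"tx":0,"ty":2,"tz":0,"wx":0,"wy":0,"wz":0,"gripper":-1}]'
```

```text
time_s: 10.43
tool_pos: [0.6316, 0.1037, 0.092]
tool_rot: [135.0, 0.0, 85.3]
force: [-1.4, 0.9, -3.4]
grip_width: 0.0005
grasp_force: 1.2
```

```bash
python3 -m creep '[{"tx":0,"ty":1,"tz":0,"wx":0,"wy":0,"wz":0,"gripper":-1},{"tx":0,"ty":2,"tz":0,"wx":0,"wy":0,"wz":0,"gripper":-1},{"tx":0,"ty":2,"tz":0,"wx":0,"wy":0,"wz":0,"gripper":-1}]'
python3 -m creep '[{"tx":0,"ty":1,"tz":0,"wx":0,"wy":0,"wz":0,"gripper":-1},{"tx":0,"ty":2,"tz":0,"wx":0,"wy":0,"wz":0,"gripper":-1},{"tx":0,"ty":2,"tz":0,"wx":0,"wy":0,"wz":0,"gripper":-1}]'
```

```text
time_s: 10.68
tool_pos: [0.6331, 0.1036, 0.0934]
tool_rot: [135.0, 0.0, 85.3]
force: [-1.1, 0.1, -3.1]
grip_width: 0.0006
grasp_force: 1.3
time_s: 10.93
tool_pos: [0.6345, 0.1034, 0.0949]
tool_rot: [135.0, 0.0, 85.3]
force: [-1.5, 0.1, -3.4]
grip_width: 0.0004
grasp_force: 1.5
```

```bash
python3 -m creep '[{"tx":0,"ty":1,"tz":0,"wx":0,"wy":0,"wz":0,"gripper":-1},{"tx":0,"ty":2,"tz":0,"wx":0,"wy":0,"wz":0,"gripper":-1},{"tx":0,"ty":2,"tz":0,"wx":0,"wy":0,"wz":0,"gripper":-1}]'
python3 -m creep '[{"tx":0,"ty":1,"tz":0,"wx":0,"wy":0,"wz":0,"gripper":-1},{"tx":0,"ty":2,"tz":0,"wx":0,"wy":0,"wz":0,"gripper":-1},{"tx":0,"ty":2,"tz":0,"wx":0,"wy":0,"wz":0,"gripper":-1}]'
```

```text
time_s: 11.18
tool_pos: [0.6359, 0.1032, 0.0963]
tool_rot: [135.0, 0.0, 85.3]
force: [-1.5, -0.3, -3.3]
grip_width: 0.0006
grasp_force: 1.7
time_s: 11.43
tool_pos: [0.6373, 0.1032, 0.0977]
tool_rot: [135.0, 0.0, 85.3]
force: [-2.1, -0.2, -3.9]
grip_width: 0.0005
grasp_force: 1.8
```

```bash
python3 -m creep '[{"tx":0,"ty":1,"tz":0,"wx":0,"wy":0,"wz":0,"gripper":-1},{"tx":0,"ty":2,"tz":0,"wx":0,"wy":0,"wz":0,"gripper":-1},{"tx":0,"ty":2,"tz":0,"wx":0,"wy":0,"wz":0,"gripper":-1}]'
python3 -m creep '[{"tx":0,"ty":1,"tz":0,"wx":0,"wy":0,"wz":0,"gripper":-1},{"tx":0,"ty":2,"tz":0,"wx":0,"wy":0,"wz":0,"gripper":-1},{"tx":0,"ty":2,"tz":0,"wx":0,"wy":0,"wz":0,"gripper":-1},{"tx":0,"ty":2,"tz":0,"wx":0,"wy":0,"wz":0,"gripper":-1}]'
python3 - <<'E'
from h import *
for c in ('scene','top'):
    snap(c,c+'7.png')
    for q in ('knee_bar','lid_edge'): print(c,q,[(np.array(a['point']),a['confidence']) for a in nets.place_of(q,c)[:1]])
E
```

```text
time_s: 11.68
tool_pos: [0.6387, 0.1031, 0.0991]
tool_rot: [135.0, 0.0, 85.3]
force: [-2.0, -0.5, -4.4]
grip_width: 0.0004
grasp_force: 2.0
time_s: 12.02
tool_pos: [0.6401, 0.1029, 0.1005]
tool_rot: [134.9, 0.0, 85.3]
force: [-1.3, -0.3, -4.7]
grip_width: 0.0006
grasp_force: 2.1
scene knee_bar [(array([0.6084, 0.1104, 0.1501]), 0.78)]
scene lid_edge [(array([ 0.5311, -0.0919,  0.3559]), 0.89)]
top knee_bar [(array([0.6508, 0.2563, 0.0017]), 0.5)]
top lid_edge [(array([ 0.5327, -0.0921,  0.3551]), 0.57)]
```

The bar has moved about 18 mm and the lid edge has eased about 8 mm, so the knee is past centre. I'll withdraw below the bar and check that it stays.

```bash
python3 -m creep '[{"tx":0,"ty":-2,"tz":0,"wx":0,"wy":0,"wz":0,"gripper":-1},{"tx":0,"ty":-6,"tz":0,"wx":0,"wy":0,"wz":0,"gripper":-1},{"tx":0,"ty":-15,"tz":0,"wx":0,"wy":0,"wz":0,"gripper":-1},{"tx":0,"ty":-15,"tz":0,"wx":0,"wy":0,"wz":0,"gripper":-1}]'
python3 - <<'E'
from h import *
for c in ('scene','wrist'):
    snap(c,c+'8.png')
    for q in ('knee_bar','lid_edge'): print(c,q,[(np.array(a['point']),a['confidence']) for a in nets.place_of(q,c)[:1]])
E
```

```text
time_s: 12.65
tool_pos: [0.6295, 0.1048, 0.0903]
tool_rot: [134.9, -0.0, 85.4]
force: [0.5, -0.7, -1.1]
grip_width: 0.0004
grasp_force: 0.0
scene knee_bar [(array([0.6104, 0.107 , 0.1486]), 0.71)]
scene lid_edge [(array([ 0.5301, -0.0953,  0.3521]), 0.83)]
wrist knee_bar []
wrist lid_edge []
```

The knee stays past centre. Now I'll retreat.

```bash
python3 -m creep '[{"tx":0,"ty":-5,"tz":-30,"wx":0,"wy":0,"wz":0,"gripper":-1},{"tx":5,"ty":-5,"tz":-70,"wx":0,"wy":0,"wz":0,"gripper":-1},{"tx":10,"ty":-5,"tz":-105,"wx":0,"wy":0,"wz":0,"gripper":-1},{"tx":10,"ty":-5,"tz":-140,"wx":0,"wy":0,"wz":0,"gripper":-1},{"tx":10,"ty":-5,"tz":-150,"wx":0,"wy":0,"wz":0,"gripper":-1}]'
python3 - <<'E'
from h import *
print(get_obs()['qpos'])
row(w(-130,100,270),tool(45,1))
E
```

```text
time_s: 13.37
tool_pos: [0.5401, 0.1289, 0.1548]
tool_rot: [136.8, 1.4, 84.6]
force: [0.8, -0.4, 0.5]
grip_width: 0.0002
grasp_force: 0.0
[-44.1767 -17.2711   7.2669 136.3516  52.953   39.1738 -77.627 ]
t 13.3667 at [0.5401 0.1289 0.1548] goal [0.4558 0.016  0.27  ] F [ 0.8319 -0.4079  0.5138]
tx ty tz [-123.1677   23.4552 -131.9332] w [-0.2833  2.5847 90.503 ]
```

```bash
python3 - <<'E'
from h import *
row(w(-90,240,285),tool(70,1))
E
```

```text
t 13.3667 at [0.5401 0.1289 0.1548] goal [0.5074 0.1522 0.285 ] F [ 0.8319 -0.4079  0.5138]
tx ty tz [  16.8634   64.0945 -119.0979] w [ 19.4043 -16.97    88.8422]
```

```bash
python3 -m creep '[{"tx":17,"ty":64,"tz":-119,"wx":19.4,"wy":-17,"wz":88.8,"gripper":-1},{"tx":17,"ty":64,"tz":-119,"wx":19.4,"wy":-17,"wz":88.8,"gripper":-1},{"tx":17,"ty":64,"tz":-119,"wx":19.4,"wy":-17,"wz":88.8,"gripper":-1},{"tx":17,"ty":64,"tz":-119,"wx":19.4,"wy":-17,"wz":88.8,"gripper":-1},{"tx":17,"ty":64,"tz":-119,"wx":19.4,"wy":-17,"wz":88.8,"gripper":-1}]'
python3 - <<'E'
from h import *
print(get_obs()['qpos'])
row(w(-90,240,285),tool(70,1))
E
```

```text
time_s: 13.78
tool_pos: [0.5121, 0.1622, 0.2896]
tool_rot: [147.1, -12.7, 55.7]
force: [0.4, 0.4, 1.4]
grip_width: 0.0003
grasp_force: 0.0
[-30.7478 -17.2828  -8.6362 116.0843  28.9273  62.5995 -86.8245]
t 13.7833 at [0.5121 0.1622 0.2896] goal [0.5074 0.1522 0.285 ] F [0.3975 0.4467 1.4431]
tx ty tz [-11.701    0.3657   2.6956] w [ 12.9191 -10.0921  57.5102]
```

```bash
python3 -m creep '[{"tx":-12,"ty":0,"tz":3,"wx":12.9,"wy":-10,"wz":57.5,"gripper":-1},{"tx":-12,"ty":0,"tz":3,"wx":12.9,"wy":-10,"wz":57.5,"gripper":-1},{"tx":-12,"ty":0,"tz":3,"wx":12.9,"wy":-10,"wz":57.5,"gripper":-1},{"tx":-12,"ty":0,"tz":3,"wx":12.9,"wy":-10,"wz":57.5,"gripper":-1},{"tx":-12,"ty":0,"tz":3,"wx":12.9,"wy":-10,"wz":57.5,"gripper":-1}]'
python3 - <<'E'
from h import *
print(get_obs()['qpos'])
row(w(-90,240,285),tool(70,1))
E
```

```text
time_s: 14.2
tool_pos: [0.5053, 0.1472, 0.2769]
tool_rot: [165.7, -20.6, 20.0]
force: [0.4, 0.1, 0.1]
grip_width: 0.0003
grasp_force: 0.0
[ -25.2211  -14.1362   -6.6052  111.2761   18.1156   66.572  -109.3892]
t 14.2 at [0.5053 0.1472 0.2769] goal [0.5074 0.1522 0.285 ] F [0.4264 0.1347 0.1162]
tx ty tz [ 6.3097 -2.286  -7.0421] w [ 5.499  -3.5172 22.9567]
```

```bash
python3 -m creep '[{"tx":6,"ty":0,"tz":-7,"wx":5.5,"wy":-3.5,"wz":23,"gripper":-1},{"tx":6,"ty":0,"tz":-7,"wx":5.5,"wy":-3.5,"wz":23,"gripper":-1},{"tx":6,"ty":0,"tz":-7,"wx":5.5,"wy":-3.5,"wz":23,"gripper":-1},{"tx":6,"ty":0,"tz":-7,"wx":5.5,"wy":-3.5,"wz":23,"gripper":-1}]'
python3 - <<'E'
from h import *
print(get_obs()['qpos'])
row(w(-100,0,285),tool(70,1))
E
```

```text
time_s: 14.53
tool_pos: [0.5085, 0.1485, 0.2858]
tool_rot: [-180.0, -20.1, -5.0]
force: [-1.0, -0.6, 0.2]
grip_width: 0.0005
grasp_force: 0.0
[ -22.1083  -13.0623   -4.1069  108.018    10.029    67.9912 -123.583 ]
t 14.5333 at [0.5085 0.1485 0.2858] goal [ 0.4774 -0.0861  0.285 ] F [-0.9512 -0.5699  0.1822]
tx ty tz [-10.3173 236.4873  -3.059 ] w [ 0.0341 -0.0574 -0.1545]
```

```bash
python3 -m creep '[{"tx":-10,"ty":20,"tz":-3,"wx":0,"wy":0,"wz":0,"gripper":-1},{"tx":-10,"ty":60,"tz":-3,"wx":0,"wy":0,"wz":0,"gripper":-1},{"tx":-10,"ty":100,"tz":-3,"wx":0,"wy":0,"wz":0,"gripper":-1},{"tx":-10,"ty":140,"tz":-3,"wx":0,"wy":0,"wz":0,"gripper":-1},{"tx":-10,"ty":180,"tz":-3,"wx":0,"wy":0,"wz":0,"gripper":-1}]'
python3 -m creep '[{"tx":0,"ty":28,"tz":0,"wx":0,"wy":0,"wz":0,"gripper":-1},{"tx":0,"ty":56,"tz":0,"wx":0,"wy":0,"wz":0,"gripper":-1},{"tx":0,"ty":56,"tz":0,"wx":0,"wy":0,"wz":0,"gripper":-1},{"tx":0,"ty":56,"tz":0,"wx":0,"wy":0,"wz":0,"gripper":-1}]'
python3 - <<'E'
from h import *
print(get_obs()['qpos'])
row(w(-100,0,285),tool(70,1))
for c in ('scene','top'):
    snap(c,c+'9.png')
    for q in ('knee_bar','lid_edge'): print(c,q,[(np.array(a['point']),a['confidence']) for a in nets.place_of(q,c)[:1]])
E
```

```text
time_s: 14.95
tool_pos: [0.5036, -0.009, 0.2807]
tool_rot: [179.7, -19.2, -4.3]
force: [1.4, 0.8, 0.3]
grip_width: 0.0004
grasp_force: 0.0
time_s: 15.28
tool_pos: [0.4984, -0.0674, 0.2806]
tool_rot: [179.8, -19.1, -4.8]
force: [0.2, 0.8, -0.7]
grip_width: 0.0007
grasp_force: 0.0
[ 13.3799 -17.2554  -7.0232 111.4729  -2.5408  66.5313 -87.8918]
t 15.2833 at [ 0.4984 -0.0674  0.2806] goal [ 0.4774 -0.0861  0.285 ] F [ 0.1723  0.8455 -0.697 ]
tx ty tz [-16.9058  20.4494 -10.4279] w [0.246  0.8642 0.0128]
scene knee_bar [(array([0.6109, 0.1108, 0.1489]), 0.64)]
scene lid_edge [(array([ 0.5306, -0.0903,  0.3544]), 0.66)]
top knee_bar [(array([0.6141, 0.1109, 0.1453]), 0.66)]
top lid_edge [(array([ 0.5322, -0.0924,  0.3525]), 0.91)]
```

View pics/scene9.png

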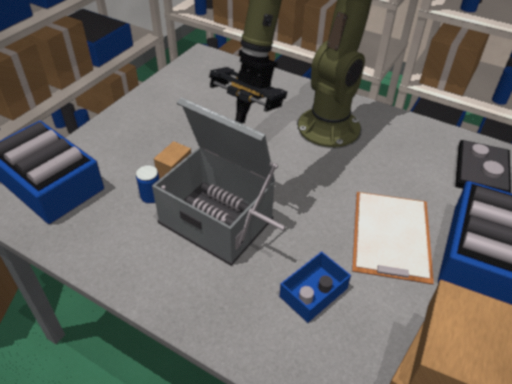

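The arm stands on the robot side of the lid, fingers at about (242,115). The lid is still up and the bar is still past centre at about (270,222).

```bash
cat > arc.py <<'E'
from h import *
import sys
o=get_obs(); Rt=Ro.from_euler('xyz',o['tool_rot'],degrees=True)
T=lambda l: RC.inv().apply(o['tool_pos']+Rt.apply(np.array(l)/1000)-C0)*1000-[-100,0,154]
for s in (10,-10):
    c=T([s,0,-31]); th=np.arctan2(c[2],c[0])-np.arcsin(4/np.hypot(c[0],c[2])); r=np.hypot(c[0],c[2])
    print('corner',s,c,'theta if touching',th.round(3),'r',r.round(1))
    if len(sys.argv)>1 and int(sys.argv[2])==s:
        R=float(sys.argv[3])
        for t in np.array(eval(sys.argv[1])):
            g=np.array([R*np.cos(t)-4*np.sin(t),c[1],R*np.sin(t)+4*np.cos(t)])
            print(round(t,2),(Rt.inv().apply(RC.apply(g-c))).round(1))
print(o['time_s'],o['tool_pos'],o['force'])
E
python3 arc.py '[1.4,1.35,1.3,1.25,1.2,1.15,1.1,1.05,1.0]' 10 165
```

```text
corner 10 [ 18.8383  24.5879 158.9756] theta if touching 1.428 r 160.1
1.4 [ 6.4  0.1 -2.3]
1.35 [13.6  0.1  1.7]
1.3 [20.6  0.2  6. ]
1.25 [27.4  0.2 10.7]
1.2 [33.9  0.2 15.7]
1.15 [40.2  0.3 21.1]
1.1 [46.2  0.3 26.7]
1.05 [52.   0.3 32.7]
1.0 [57.4  0.4 38.9]
corner -10 [ -0.0578  24.4261 152.4249] theta if touching 1.545 r 152.4
15.5833 [ 0.4989 -0.0634  0.2804] [-0.181  -0.3014 -0.1277]
```

```bash
python3 -m creep '[{"tx":3,"ty":0,"tz":-2,"wx":0,"wy":0,"wz":0,"gripper":-1},{"tx":6.4,"ty":0,"tz":-2,"wx":0,"wy":0,"wz":0,"gripper":-1},{"tx":10,"ty":0,"tz":0,"wx":0,"wy":0,"wz":0,"gripper":-1},{"tx":13.6,"ty":0,"tz":1.7,"wx":0,"wy":0,"wz":0,"gripper":-1},{"tx":17,"ty":0,"tz":4,"wx":0,"wy":0,"wz":0,"gripper":-1}]'
python3 arc.py '[1.35,1.3,1.25,1.2,1.15,1.1,1.05,1.0]' 10 165
```

```text
time_s: 16.0
tool_pos: [0.5165, -0.0665, 0.2821]
tool_rot: [179.7, -19.1, -4.5]
force: [-0.3, -1.1, 1.5]
grip_width: 0.0002
grasp_force: 0.0
corner 10 [ 36.6717  22.9849 160.6617] theta if touching 1.322 r 164.8
1.35 [-3.8 -0.  -2.6]
1.3 [3.2 0.  1.8]
1.25 [10.   0.   6.4]
1.2 [16.5  0.  11.5]
1.15 [22.8  0.1 16.8]
1.1 [28.8  0.1 22.5]
1.05 [34.6  0.1 28.4]
1.0 [40.   0.1 34.7]
corner -10 [ 17.7752  22.883  154.1108] theta if touching 1.43 r 155.1
16.0 [ 0.5165 -0.0665  0.2821] [-0.2898 -1.0864  1.4873]
```

```bash
python3 -m creep '[{"tx":1.5,"ty":0,"tz":1,"wx":0,"wy":0,"wz":0,"gripper":-1},{"tx":3.2,"ty":0,"tz":2,"wx":0,"wy":0,"wz":0,"gripper":-1},{"tx":5,"ty":0,"tz":3,"wx":0,"wy":0,"wz":0,"gripper":-1},{"tx":6,"ty":0,"tz":4,"wx":0,"wy":0,"wz":0,"gripper":-1}]'
python3 -m creep '[{"tx":1.5,"ty":0,"tz":1,"wx":0,"wy":0,"wz":0,"gripper":-1},{"tx":3,"ty":0,"tz":2,"wx":0,"wy":0,"wz":0,"gripper":-1},{"tx":4,"ty":0,"tz":3,"wx":0,"wy":0,"wz":0,"gripper":-1},{"tx":4,"ty":0,"tz":3,"wx":0,"wy":0,"wz":0,"gripper":-1}]'
python3 arc.py '[1.25,1.2,1.15,1.1,1.05,1.0]' 10 165
```

```text
time_s: 16.33
tool_pos: [0.5231, -0.0672, 0.2802]
tool_rot: [179.7, -19.1, -4.5]
force: [-1.0, -0.1, 0.5]
grip_width: 0.0002
grasp_force: 0.5
time_s: 16.67
tool_pos: [0.5272, -0.0675, 0.279]
tool_rot: [179.7, -19.1, -4.5]
force: [-3.4, -0.5, 3.8]
grip_width: 0.0008
grasp_force: 2.6
corner 10 [ 47.4465  22.8514 157.5274] theta if touching 1.254 r 164.5
1.25 [ 0.8  0.  -0. ]
1.2 [7.4 0.  5. ]
1.15 [13.7  0.  10.3]
1.1 [19.7  0.  16. ]
1.05 [25.4  0.  21.9]
1.0 [30.8  0.1 28.1]
corner -10 [ 28.5436  22.7549 150.9951] theta if touching 1.358 r 153.7
16.6667 [ 0.5272 -0.0675  0.279 ] [-3.4277 -0.519   3.7601]
```

Touching the lid at about 5 N. I'll follow the arc down.

```bash
python3 -m creep '[{"tx":2,"ty":0,"tz":1,"wx":0,"wy":0,"wz":0,"gripper":-1},{"tx":4,"ty":0,"tz":2.4,"wx":0,"wy":0,"wz":0,"gripper":-1},{"tx":6,"ty":0,"tz":4,"wx":0,"wy":0,"wz":0,"gripper":-1},{"tx":8,"ty":0,"tz":5.5,"wx":0,"wy":0,"wz":0,"gripper":-1}]'
python3 arc.py '[1.2,1.15,1.1,1.05,1.0,0.95,0.9]' 10 165
```

```text
time_s: 17.0
tool_pos: [0.5365, -0.0682, 0.276]
tool_rot: [179.7, -19.0, -4.5]
force: [-5.0, -0.8, 1.6]
grip_width: 0.0005
grasp_force: 2.7
corner 10 [ 56.7471  22.9728 154.6052] theta if touching 1.195 r 164.7
1.2 [-0.4  0.  -0.8]
1.15 [5.8 0.  4.5]
1.1 [11.9  0.  10.2]
1.05 [17.6  0.  16.1]
1.0 [23.   0.  22.3]
0.95 [28.1  0.  28.8]
0.9 [32.9  0.  35.5]
corner -10 [ 37.8424  22.8748 148.078 ] theta if touching 1.294 r 152.8
17.0 [ 0.5365 -0.0682  0.276 ] [-5.0034 -0.8384  1.6175]
```

```bash
python3 -m creep '[{"tx":3,"ty":0,"tz":2.3,"wx":0,"wy":0,"wz":0,"gripper":-1},{"tx":5.8,"ty":0,"tz":4.5,"wx":0,"wy":0,"wz":0,"gripper":-1},{"tx":9,"ty":0,"tz":7.3,"wx":0,"wy":0,"wz":0,"gripper":-1},{"tx":11.9,"ty":0,"tz":10.2,"wx":0,"wy":0,"wz":0,"gripper":-1},{"tx":14.7,"ty":0,"tz":13.1,"wx":0,"wy":0,"wz":0,"gripper":-1}]'
python3 arc.py '[1.1,1.05,1.0,0.95,0.9]' 10 165
python3 - <<'E'
from h import *
for c in ('scene','top'):
    snap(c,c+'10.png')
    for q in ('knee_bar','lid_edge'): print(c,q,[(np.array(a['point']),a['confidence']) for a in nets.place_of(q,c)[:1]])
E
```

```text
time_s: 17.42
tool_pos: [0.5551, -0.0695, 0.2681]
tool_rot: [179.7, -19.1, -4.5]
force: [-5.3, 1.5, 0.9]
grip_width: 0.0006
grasp_force: 2.3
corner 10 [ 75.4141  23.2269 146.6519] theta if touching 1.072 r 164.9
1.1 [-3.2 -0.  -3.4]
1.05 [2.5 0.  2.5]
1.0 [8.  0.  8.7]
0.95 [13.1  0.  15.2]
0.9 [17.8  0.  21.9]
corner -10 [ 56.5109  23.1252 140.1204] theta if touching 1.161 r 151.1
17.4167 [ 0.5551 -0.0695  0.2681] [-5.3305  1.4751  0.9362]
scene knee_bar [(array([0.6387, 0.1077, 0.1587]), 0.78)]
scene lid_edge [(array([ 0.5693, -0.0984,  0.3397]), 0.65)]
top knee_bar [(array([0.6422, 0.1092, 0.1608]), 0.46)]
top lid_edge [(array([ 0.5701, -0.0922,  0.3368]), 0.75)]
```

```bash
python3 -m creep '[{"tx":4.7,"ty":0,"tz":5,"wx":0,"wy":0,"wz":0,"gripper":-1},{"tx":8,"ty":0,"tz":8.7,"wx":0,"wy":0,"wz":0,"gripper":-1},{"tx":11,"ty":0,"tz":12.6,"wx":0,"wy":0,"wz":0,"gripper":-1},{"tx":14,"ty":0,"tz":16.5,"wx":0,"wy":0,"wz":0,"gripper":-1},{"tx":17.8,"ty":0,"tz":21.9,"wx":0,"wy":0,"wz":0,"gripper":-1}]'
python3 arc.py '[.85,.8,.75,.7,.65]' 10 165
```

```text
time_s: 18.13
tool_pos: [0.5795, -0.0716, 0.2539]
tool_rot: [179.7, -19.1, -4.5]
force: [-3.1, 2.2, 2.9]
grip_width: 0.0003
grasp_force: 2.0
corner 10 [ 99.8977  23.1452 132.4299] theta if touching 0.9 r 165.9
0.85 [ 3.8 -0.   7.5]
0.8 [ 7.8 -0.  14.7]
0.75 [11.5 -0.  22. ]
0.7 [14.8 -0.  29.6]
0.65 [17.8 -0.  37.3]
corner -10 [ 81.0042  23.0445 125.8705] theta if touching 0.972 r 149.7
18.1333 [ 0.5795 -0.0716  0.2539] [-3.1323  2.1772  2.8539]
```

```bash
python3 -m creep '[{"tx":3,"ty":0,"tz":5,"wx":0,"wy":0,"wz":0,"gripper":-1},{"tx":6,"ty":0,"tz":11,"wx":0,"wy":0,"wz":0,"gripper":-1},{"tx":8.5,"ty":0,"tz":16,"wx":0,"wy":0,"wz":0,"gripper":-1},{"tx":11.5,"ty":0,"tz":22,"wx":0,"wy":0,"wz":0,"gripper":-1},{"tx":13.5,"ty":0,"tz":26.5,"wx":0,"wy":0,"wz":0,"gripper":-1}]'
python3 arc.py '[.75,.7,.65,.6,.55,.5]' 10 165
```

```text
time_s: 18.55
tool_pos: [0.6017, -0.0733, 0.2333]
tool_rot: [179.7, -19.2, -4.5]
force: [-1.1, 1.8, 2.6]
grip_width: 0.0004
grasp_force: 1.8
corner 10 [122.098   23.3713 111.8603] theta if touching 0.718 r 165.6
0.75 [-2.7 -0.  -4.7]
0.7 [ 0.6 -0.   2.9]
0.65 [ 3.5 -0.  10.6]
0.6 [ 6.1 -0.  18.4]
0.55 [ 8.2 -0.  26.4]
0.5 [10.  -0.  34.5]
corner -10 [103.2141  23.267  105.2736] theta if touching 0.768 r 147.4
18.55 [ 0.6017 -0.0733  0.2333] [-1.1465  1.835   2.5984]
```

```bash
python3 -m creep '[{"tx":2,"ty":0,"tz":7,"wx":0,"wy":0,"wz":0,"gripper":-1},{"tx":4,"ty":0,"tz":12,"wx":0,"wy":0,"wz":0,"gripper":-1},{"tx":6,"ty":0,"tz":17,"wx":0,"wy":0,"wz":0,"gripper":-1},{"tx":7.2,"ty":0,"tz":22,"wx":0,"wy":0,"wz":0,"gripper":-1},{"tx":8.2,"ty":0,"tz":26.4,"wx":0,"wy":0,"wz":0,"gripper":-1}]'
python3 arc.py '[.5,.45,.4,.35,.3,.25]' 10 165
```

```text
time_s: 18.97
tool_pos: [0.6172, -0.0751, 0.2106]
tool_rot: [179.7, -19.1, -4.5]
force: [0.3, 0.4, 3.0]
grip_width: 0.0006
grasp_force: 1.6
corner 10 [137.7542  22.8486  89.1483] theta if touching 0.55 r 164.1
0.5 [ 2.7 -0.   7.9]
0.45 [ 4.1 -0.  16. ]
0.4 [ 5.  -0.1 24.2]
0.35 [ 5.5 -0.1 32.4]
0.3 [ 5.7 -0.1 40.7]
0.25 [ 5.4 -0.1 48.9]
corner -10 [118.8609  22.7487  82.5883] theta if touching 0.58 r 144.7
18.9667 [ 0.6172 -0.0751  0.2106] [0.291  0.3691 2.9825]
```

```bash
python3 -m creep '[{"tx":2,"ty":0,"tz":5,"wx":0,"wy":0,"wz":0,"gripper":-1},{"tx":3,"ty":0,"tz":10,"wx":0,"wy":0,"wz":0,"gripper":-1},{"tx":4,"ty":0,"tz":15,"wx":0,"wy":0,"wz":0,"gripper":-1},{"tx":4.5,"ty":0,"tz":19.5,"wx":0,"wy":0,"wz":0,"gripper":-1},{"tx":5,"ty":0,"tz":24,"wx":0,"wy":0,"wz":0,"gripper":-1}]'
python3 arc.py '[.35,.3,.25,.2,.15,.1]' -10 147
```

```text
time_s: 19.38
tool_pos: [0.6291, -0.0759, 0.189]
tool_rot: [179.7, -19.1, -4.5]
force: [-0.7, 2.2, 2.9]
grip_width: 0.0002
grasp_force: 1.4
corner 10 [149.659   22.9969  67.5854] theta if touching 0.4 r 164.2
corner -10 [130.7558  22.8961  61.054 ] theta if touching 0.409 r 144.3
0.35 [ 3.4 -0.   8.5]
0.3 [ 3.5 -0.  15.8]
0.25 [ 3.3 -0.1 23.2]
0.2 [ 2.7 -0.1 30.5]
0.15 [ 1.8 -0.1 37.8]
0.1 [ 0.4 -0.1 45. ]
19.3833 [ 0.6291 -0.0759  0.189 ] [-0.7086  2.2368  2.9172]
```

```bash
python3 -m creep '[{"tx":1.5,"ty":0,"tz":4.5,"wx":0,"wy":0,"wz":0,"gripper":-1},{"tx":2.5,"ty":0,"tz":9,"wx":0,"wy":0,"wz":0,"gripper":-1},{"tx":2.6,"ty":0,"tz":13.5,"wx":0,"wy":0,"wz":0,"gripper":-1},{"tx":2.5,"ty":0,"tz":18,"wx":0,"wy":0,"wz":0,"gripper":-1},{"tx":2.3,"ty":0,"tz":22,"wx":0,"wy":0,"wz":0,"gripper":-1}]'
python3 -m creep '[{"tx":-0.2,"ty":0,"tz":3,"wx":0,"wy":0,"wz":0,"gripper":-1},{"tx":-0.5,"ty":0,"tz":6,"wx":0,"wy":0,"wz":0,"gripper":-1},{"tx":-1,"ty":0,"tz":9,"wx":0,"wy":0,"wz":0,"gripper":-1}]'
python3 arc.py '[.2,.15,.1,.08,.06,.04,.02,0]' -10 146
```

```text
time_s: 19.8
tool_pos: [0.6382, -0.0773, 0.1689]
tool_rot: [179.7, -19.0, -4.5]
force: [-3.3, -0.1, 1.8]
grip_width: 0.0002
grasp_force: 1.5
time_s: 20.05
tool_pos: [0.6406, -0.0775, 0.1608]
tool_rot: [179.7, -19.1, -4.5]
force: [-2.9, 1.1, 1.4]
grip_width: 0.0007
grasp_force: 1.4
corner 10 [161.2866  22.47    39.398 ] theta if touching 0.215 r 166.0
corner -10 [142.3908  22.3737  32.8453] theta if touching 0.199 r 146.1
0.2 [-0.1  0.  -0.1]
0.15 [-1.  -0.   7.1]
0.1 [-2.3 -0.1 14.3]
0.08 [-3.  -0.1 17.2]
0.06 [-3.6 -0.1 20. ]
0.04 [-4.4 -0.1 22.8]
0.02 [-5.2 -0.1 25.6]
0.0 [-6.  -0.1 28.4]
20.05 [ 0.6406 -0.0775  0.1608] [-2.9192  1.1319  1.4154]
```

```bash
python3 -m creep '[{"tx":-0.4,"ty":0,"tz":3,"wx":0,"wy":0,"wz":0,"gripper":-1},{"tx":-1,"ty":0,"tz":6.5,"wx":0,"wy":0,"wz":0,"gripper":-1},{"tx":-1.5,"ty":0,"tz":9.5,"wx":0,"wy":0,"wz":0,"gripper":-1},{"tx":-2.2,"ty":0,"tz":12,"wx":0,"wy":0,"wz":0,"gripper":-1}]'
python3 arc.py '[.1,.08,.06,.04,.02,0,-.02]' -10 146
```

```text
time_s: 20.38
tool_pos: [0.6428, -0.0776, 0.1489]
tool_rot: [179.7, -19.2, -4.5]
force: [-1.9, -0.0, 3.1]
grip_width: 0.0002
grasp_force: 1.4
corner 10 [163.4443  22.5274  27.4606] theta if touching 0.142 r 165.7
corner -10 [144.5533  22.4301  20.894 ] theta if touching 0.116 r 146.1
0.1 [-0.5 -0.   2.3]
0.08 [-1.1 -0.   5.2]
0.06 [-1.8 -0.   8. ]
0.04 [-2.5 -0.1 10.8]
0.02 [-3.3 -0.1 13.6]
0.0 [-4.2 -0.1 16.4]
-0.02 [-5.1 -0.1 19.2]
20.3833 [ 0.6428 -0.0776  0.1489] [-1.8766 -0.0425  3.1476]
```

Now slow, 2 mm steps.

```bash
python3 -m creep '[{"tx":-0.4,"ty":0,"tz":1.5,"wx":0,"wy":0,"wz":0,"gripper":-1},{"tx":-0.7,"ty":0,"tz":3,"wx":0,"wy":0,"wz":0,"gripper":-1},{"tx":-0.7,"ty":0,"tz":3,"wx":0,"wy":0,"wz":0,"gripper":-1}]'
python3 -m creep '[{"tx":-0.2,"ty":0,"tz":1,"wx":0,"wy":0,"wz":0,"gripper":-1},{"tx":-0.5,"ty":0,"tz":2,"wx":0,"wy":0,"wz":0,"gripper":-1},{"tx":-0.5,"ty":0,"tz":2,"wx":0,"wy":0,"wz":0,"gripper":-1}]'
python3 -m creep '[{"tx":-0.2,"ty":0,"tz":1,"wx":0,"wy":0,"wz":0,"gripper":-1},{"tx":-0.4,"ty":0,"tz":1.5,"wx":0,"wy":0,"wz":0,"gripper":-1},{"tx":-0.4,"ty":0,"tz":1.5,"wx":0,"wy":0,"wz":0,"gripper":-1}]'
```

```text
time_s: 20.63
tool_pos: [0.6431, -0.0775, 0.1459]
tool_rot: [179.7, -19.2, -4.5]
force: [-0.1, 0.2, 1.6]
grip_width: 0.0002
grasp_force: 0.6
time_s: 20.88
tool_pos: [0.6433, -0.0775, 0.144]
tool_rot: [179.7, -19.2, -4.5]
force: [-0.9, -0.5, 2.5]
grip_width: 0.0004
grasp_force: 1.0
time_s: 21.13
tool_pos: [0.6434, -0.0775, 0.1425]
tool_rot: [179.7, -19.2, -4.5]
force: [0.6, -0.9, 1.6]
grip_width: 0.0006
grasp_force: 1.1
```

```bash
python3 -m creep '[{"tx":-0.2,"ty":0,"tz":1,"wx":0,"wy":0,"wz":0,"gripper":-1},{"tx":-0.4,"ty":0,"tz":1.5,"wx":0,"wy":0,"wz":0,"gripper":-1},{"tx":-0.4,"ty":0,"tz":1.5,"wx":0,"wy":0,"wz":0,"gripper":-1}]'
python3 -m creep '[{"tx":-0.2,"ty":0,"tz":1,"wx":0,"wy":0,"wz":0,"gripper":-1},{"tx":-0.4,"ty":0,"tz":1.5,"wx":0,"wy":0,"wz":0,"gripper":-1},{"tx":-0.4,"ty":0,"tz":1.5,"wx":0,"wy":0,"wz":0,"gripper":-1}]'
python3 arc.py
```

```text
time_s: 21.38
tool_pos: [0.6435, -0.0775, 0.1409]
tool_rot: [179.7, -19.2, -4.5]
force: [1.5, -1.0, 1.3]
grip_width: 0.0003
grasp_force: 1.1
time_s: 21.63
tool_pos: [0.6436, -0.0775, 0.1393]
tool_rot: [179.7, -19.2, -4.5]
force: [1.9, 0.2, 2.6]
grip_width: 0.0004
grasp_force: 1.2
corner 10 [164.1832  22.6544  17.8515] theta if touching 0.084 r 165.2
corner -10 [145.2908  22.5548  11.2889] theta if touching 0.05 r 145.7
21.6333 [ 0.6436 -0.0775  0.1393] [1.8798 0.1982 2.5685]
```

```bash
python3 -m creep '[{"tx":-0.3,"ty":0,"tz":1,"wx":0,"wy":0,"wz":0,"gripper":-1},{"tx":-0.3,"ty":0,"tz":1,"wx":0,"wy":0,"wz":0,"gripper":-1},{"tx":-0.3,"ty":0,"tz":1,"wx":0,"wy":0,"wz":0,"gripper":-1}]'
python3 -m creep '[{"tx":-0.3,"ty":0,"tz":1,"wx":0,"wy":0,"wz":0,"gripper":-1},{"tx":-0.3,"ty":0,"tz":1,"wx":0,"wy":0,"wz":0,"gripper":-1},{"tx":-0.3,"ty":0,"tz":1,"wx":0,"wy":0,"wz":0,"gripper":-1}]'

```

```text
time_s: 21.88
tool_pos: [0.6434, -0.0775, 0.1381]
tool_rot: [179.7, -19.1, -4.5]
force: [1.8, -0.7, 2.9]
grip_width: 0.0006
grasp_force: 1.2
time_s: 22.13
tool_pos: [0.6433, -0.0774, 0.137]
tool_rot: [179.7, -19.1, -4.5]
force: [1.0, -1.8, 1.8]
grip_width: 0.0005
grasp_force: 1.2
```

```bash
python3 -m creep '[{"tx":-0.3,"ty":0,"tz":1,"wx":0,"wy":0,"wz":0,"gripper":-1},{"tx":-0.3,"ty":0,"tz":1,"wx":0,"wy":0,"wz":0,"gripper":-1},{"tx":-0.3,"ty":0,"tz":1,"wx":0,"wy":0,"wz":0,"gripper":-1}]'

```

```text
time_s: 22.38
tool_pos: [0.6433, -0.0774, 0.1359]
tool_rot: [179.7, -19.1, -4.5]
force: [2.1, 0.8, 3.0]
grip_width: 0.0002
grasp_force: 1.1
```

```bash
python3 -m creep '[{"tx":-0.3,"ty":0,"tz":1,"wx":0,"wy":0,"wz":0,"gripper":-1},{"tx":-0.3,"ty":0,"tz":1,"wx":0,"wy":0,"wz":0,"gripper":-1},{"tx":-0.3,"ty":0,"tz":1,"wx":0,"wy":0,"wz":0,"gripper":-1}]'
python3 -m creep '[{"tx":-0.3,"ty":0,"tz":1,"wx":0,"wy":0,"wz":0,"gripper":-1},{"tx":-0.3,"ty":0,"tz":1,"wx":0,"wy":0,"wz":0,"gripper":-1},{"tx":-0.3,"ty":0,"tz":1,"wx":0,"wy":0,"wz":0,"gripper":-1}]'

```

```text
time_s: 22.63
tool_pos: [0.6433, -0.0774, 0.1348]
tool_rot: [179.7, -19.1, -4.5]
force: [1.6, -0.5, 2.2]
grip_width: 0.0005
grasp_force: 1.1
time_s: 22.88
tool_pos: [0.6433, -0.0775, 0.1338]
tool_rot: [179.7, -19.1, -4.5]
force: [2.4, -1.3, 2.5]
grip_width: 0.0001
grasp_force: 1.0
```

```bash
python3 -m creep '[{"tx":-0.3,"ty":0,"tz":1,"wx":0,"wy":0,"wz":0,"gripper":-1},{"tx":-0.3,"ty":0,"tz":1,"wx":0,"wy":0,"wz":0,"gripper":-1},{"tx":-0.3,"ty":0,"tz":1,"wx":0,"wy":0,"wz":0,"gripper":-1}]'

```

```text
time_s: 23.13
tool_pos: [0.6434, -0.0775, 0.1328]
tool_rot: [179.7, -19.1, -4.5]
force: [0.8, -0.4, 2.4]
grip_width: 0.0007
grasp_force: 1.0
```

```bash
python3 -m creep '[{"tx":-0.3,"ty":0,"tz":1,"wx":0,"wy":0,"wz":0,"gripper":-1},{"tx":-0.3,"ty":0,"tz":1,"wx":0,"wy":0,"wz":0,"gripper":-1},{"tx":-0.3,"ty":0,"tz":1,"wx":0,"wy":0,"wz":0,"gripper":-1}]'

```

```text
time_s: 23.38
tool_pos: [0.6436, -0.0775, 0.1322]
tool_rot: [179.7, -19.1, -4.5]
force: [-0.4, 0.1, 4.5]
grip_width: -0.0001
grasp_force: 2.2
```

```bash
python3 -m creep '[{"tx":-0.3,"ty":0,"tz":1,"wx":0,"wy":0,"wz":0,"gripper":-1},{"tx":-0.3,"ty":0,"tz":1,"wx":0,"wy":0,"wz":0,"gripper":-1},{"tx":-0.3,"ty":0,"tz":1,"wx":0,"wy":0,"wz":0,"gripper":-1}]'

```

```text
time_s: 23.63
tool_pos: [0.6438, -0.0776, 0.1319]
tool_rot: [179.7, -19.2, -4.5]
force: [-2.5, -0.0, 9.5]
grip_width: 0.0006
grasp_force: 4.1
```

```bash
python3 -m creep '[{"tx":-0.3,"ty":0,"tz":1,"wx":0,"wy":0,"wz":0,"gripper":-1},{"tx":-0.3,"ty":0,"tz":1,"wx":0,"wy":0,"wz":0,"gripper":-1},{"tx":-0.3,"ty":0,"tz":1,"wx":0,"wy":0,"wz":0,"gripper":-1}]'

```

```text
time_s: 23.88
tool_pos: [0.6438, -0.0776, 0.1316]
tool_rot: [179.7, -19.2, -4.5]
force: [-4.3, 1.2, 12.2]
grip_width: 0.0008
grasp_force: 5.9
```

The force is rising at the stop, at about 13 N. I'll add a little and hold for about a second.

```bash
python3 -m creep '[{"tx":-0.3,"ty":0,"tz":0.6,"wx":0,"wy":0,"wz":0,"gripper":-1},{"tx":-0.3,"ty":0,"tz":0.6,"wx":0,"wy":0,"wz":0,"gripper":-1},{"tx":-0.3,"ty":0,"tz":0.6,"wx":0,"wy":0,"wz":0,"gripper":-1},{"tx":-0.3,"ty":0,"tz":0.6,"wx":0,"wy":0,"wz":0,"gripper":-1},{"tx":-0.3,"ty":0,"tz":0.6,"wx":0,"wy":0,"wz":0,"gripper":-1}]'
python3 -m creep '[{"tx":0,"ty":0,"tz":0,"wx":0,"wy":0,"wz":0,"gripper":-1},{"tx":0,"ty":0,"tz":0,"wx":0,"wy":0,"wz":0,"gripper":-1},{"tx":0,"ty":0,"tz":0,"wx":0,"wy":0,"wz":0,"gripper":-1},{"tx":0,"ty":0,"tz":0,"wx":0,"wy":0,"wz":0,"gripper":-1},{"tx":0,"ty":0,"tz":0,"wx":0,"wy":0,"wz":0,"gripper":-1}]'
```

```text
time_s: 24.3
tool_pos: [0.6439, -0.0776, 0.1315]
tool_rot: [179.7, -19.2, -4.5]
force: [-5.6, 1.2, 14.6]
grip_width: -0.0
grasp_force: 7.1
time_s: 24.72
tool_pos: [0.6439, -0.0776, 0.1315]
tool_rot: [179.7, -19.2, -4.5]
force: [-7.1, 0.7, 14.1]
grip_width: 0.0002
grasp_force: 7.1
```

```bash
python3 -m creep '[{"tx":0,"ty":0,"tz":0,"wx":0,"wy":0,"wz":0,"gripper":-1},{"tx":0,"ty":0,"tz":0,"wx":0,"wy":0,"wz":0,"gripper":-1},{"tx":0,"ty":0,"tz":0,"wx":0,"wy":0,"wz":0,"gripper":-1},{"tx":0,"ty":0,"tz":0,"wx":0,"wy":0,"wz":0,"gripper":-1},{"tx":0,"ty":0,"tz":0,"wx":0,"wy":0,"wz":0,"gripper":-1}]'
```

```text
time_s: 25.13
tool_pos: [0.6439, -0.0776, 0.1315]
tool_rot: [179.7, -19.2, -4.5]
force: [-6.9, 0.9, 14.9]
grip_width: 0.0004
grasp_force: 7.1
```

```bash
python3 -m creep '[{"tx":1,"ty":0,"tz":-3,"wx":0,"wy":0,"wz":0,"gripper":-1},{"tx":6,"ty":0,"tz":-18,"wx":0,"wy":0,"wz":0,"gripper":-1},{"tx":16,"ty":0,"tz":-46,"wx":0,"wy":0,"wz":0,"gripper":-1},{"tx":30,"ty":0,"tz":-85,"wx":0,"wy":0,"wz":0,"gripper":-1},{"tx":30,"ty":0,"tz":-85,"wx":0,"wy":0,"wz":0,"gripper":-1}]'
python3 - <<'E'
from h import *
p,d=snap('scene','end.png')
for q in ('knee_bar','lid_edge','tin','carton','bin'): print(q,[(np.array(a['point']),a['confidence']) for a in nets.place_of(q,'scene')[:1]])
P=RC.inv().apply((cloud('scene',d)-C0).reshape(-1,3))*1000
for a in (20,50,80):
    m=(abs(P[:,0]-a)<10)&(abs(P[:,1])<110)&(P[:,2]>120)&(P[:,2]<200); print(a,m.sum(),np.median(P[m,2]))
o=get_obs();print(o['force'],o['time_s'])
E
```

```text
time_s: 25.55
tool_pos: [0.6479, -0.0774, 0.2277]
tool_rot: [179.7, -19.8, -4.5]
force: [1.1, 0.3, 0.5]
grip_width: 0.0006
grasp_force: 0.0
knee_bar [(array([0.7024, 0.104 , 0.1446]), 0.55)]
lid_edge [(array([ 0.6825, -0.1035,  0.1565]), 0.74)]
tin [(array([ 0.598 , -0.3145,  0.0008]), 0.86)]
carton [(array([ 0.4749, -0.3245,  0.0045]), 0.69)]
bin [(array([0.6462, 0.2537, 0.003 ]), 0.58)]
20 444 157.33103205565055
50 451 157.2960999822295
80 479 156.9740881142388
[ 0.7665 -0.6533  1.154 ] 25.85
```

View pics/end.png

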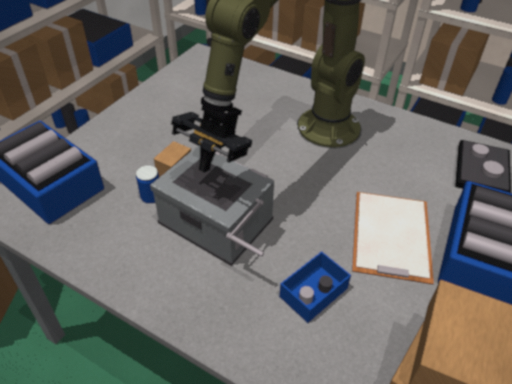

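The lid is flat and shut, the stay is folded with its bar at about (245,245), the bystanders haven't moved, and the gripper is clear of the lid.

```bash
python3 -c "
from cell import env
print(env.sign_off())"
```

```text
the job is handed in; nothing more can be done
None
```

The job is handed in, though the hand-in returned no verdict: I lifted the stay past centre with at most about 5 N, lowered the lid by pushing on it and pressed it onto its stop with about 16 N for about a second, then let go, leaving the tin, carton and bin where they were.

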